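# Take tart tins apart to dry

## Robot

A 7-joint arm with a two-finger parallel gripper is mounted at the origin on the work surface. World frame = base frame: x ahead of the robot, y to its left, z up, the work surface at z = 0. Lengths are in m, angles in rad, forces in N, time in s.
With the tool pointing down it reaches from about 0.425 to 0.95 m from the base axis. Payload 4.7 kg.
Tool frame: the origin (TCP) lies on the front face of the gripper's body, between the roots of the fingers; the fingertips stand 73 mm ahead of it and the grasp point (between the pads) lies manip.tcp_to_grasp ahead of it (manip.tcp_to_grasp is the distance from the TCP to the grasp point, in m); z points along the fingers, y is the direction in which the jaws open and shut (so a half turn about z gives the same grasp; the last joint's range is limited). The gripper opens to 85 mm and grips with 20 to 120 N. Pads are 22 mm wide; open, the fingers measure 114 mm over their backs; the gripper's body (76 mm by 85 mm) begins 54 mm behind the grasp point. The pads swing forward as they close: fully open they stand 13 mm farther back than shut.
Start: joints at [-1.159, 0.469, -0.049, 1.532, 0.024, 1.141, -0.082], TCP at [0.288, 0.611, 0.304] pointing down, gripper open.
Joint ranges: [-2.59, 2.59], [-0.33, 1.99], [-1.39, 1.29], [0.1, 2.45], [-1.04, 4.18], [0.21, 1.99], [-2.66, 2.66]. Speed limits (rad/s): [2.57, 2.57, 3.14, 3.14, 3.14, 3.14, 3.14].

## Interface

Orientations are given as a unit quaternion [x, y, z, w].
In Python, from bench import manip, camera, camera_params gives the robot as it stands.
- The arm moves only by the tool arm_command, never from a script. Its argument "steps" is a list that holds one entry, the list of rows, each a list of 6 numbers: the shift along the tool's x, y, z in mm, then the turn, a rotation vector about the tool's x, y, z in degrees. In form: [[[tx, ty, tz, ax, ay, az], ...]]. A call has 1 to 5 rows; each row is the pose to reach, as a shift and turn from the pose commanded when the call began, along the tool's axes at that moment; what a row does not reach only later rows make up. A row lasts 1/8 s, in which the tool goes at most 62.5 mm and 10.7 degrees, less where a joint would pass 70% of its speed; a pose out of reach is approached as far as the arm can. A call with a gripper value outside its range is refused whole. "claw" is the closure in counts, from 0 (fully open) to 255 (shut), set as the call begins (left out, the last holds). The fingers move at their own pace and stop on an object; "squeeze" is the grip in N (left out, the last holds). Time passes only in rows, so rows that repeat a pose let the fingers close. It gives the time, the measured TCP pose, the force and the opening at its end, in the units of the state.
- manip.observe(): the state, without advancing time (a new reading comes with each control period).
- camera(name): name is "scene" or "side" or "wrist"; returns (picture, depth): 480x640x3 uint8, red, green, blue; 480x640 float32, m along the optical axis (not along the pixel's ray), 0 where there is no reading.
- camera_params(name): a dict with "fx", "fy", "cx", "cy" (pixels), "distortion" ([k1, k2, p1, p2, k3] as OpenCV has them; the pictures are not rectified), "world_to_cam" (4x4, takes a point from world to camera coordinates); the wrist camera has in their place "mount" (4x4, takes a point from camera to tool coordinates, whose origin is the TCP and whose axes are the flange's). Camera axes: x right, y down, z forward; pixel columns grow to the right and rows downward; lengths in m; the calibration is good to about 2 mm. A picture is of the moment at which its call begins: read the wrist's pose just before it. camera_params takes no time and is no camera call.
- manip.job_done(): hands the job in, once; it reports no verdict.
The state is a dict: "t": time; "joints": joint angles; "dq": joint speeds; "effort": joint torques, N m; "ee_pos": TCP position; "eef_rot": TCP orientation; "force": force on the tool from outside, world axes, zero at the start; "moment": the same for the moment, N m; "gripper_width": opening from 0.0 (shut) to 1.0 (fully open).
Only numpy, scipy, OpenCV 4.12 (cv2) and the standard library are available. Lean on these libraries where they do the work, as an engineer would, in place of code of your own. Each camera call takes 0.05 s, during which the arm holds its last target.

## Task

Use the wooden push-up stand to press the loose bases up out of the oblong tart tins (a tin may have lost its base), and lay every ring and every base flat and side by side on the baking sheet, none inside or on top of another. Then slide the loaded sheet fully home into the slotted holder. Leave the mug, the bottle and the bowl alone.

Things in the scene. Friction and masses are not known exactly. Their poses are not given: they have to be found in the camera images.
- ring1_mid (a point): Ring of tart tin 1: oblong fluted aluminium band, open above and below, outside 100 (its x) x 62 mm (its y), 26 mm high, walls 4 mm; a lip 3 mm thick inside at its foot leaves an opening 80 x 42 mm. 60 g. Point: its centre, 13 mm over its underside; z up.
- base1_mid (a point): Loose base of tart tin 1: flat steel plate with turned-down edges, 88 (its x) x 50 mm (its y), 8 mm thick, 50 g. Point: its centre. At the start it lies inside ring 1 on the lip, its underside 3 mm above the ring's, 2 mm play all round; it can leave only upwards. Absent in some runs: the ring is then empty.
- ring2_mid (a point): Ring of tart tin 2: oblong fluted aluminium band, open above and below, outside 100 (its x) x 62 mm (its y), 26 mm high, walls 4 mm; a lip 3 mm thick inside at its foot leaves an opening 80 x 42 mm. 60 g. Point: its centre, 13 mm over its underside; z up.
- base2_mid (a point): Loose base of tart tin 2: flat steel plate with turned-down edges, 88 (its x) x 50 mm (its y), 8 mm thick, 50 g. Point: its centre. At the start it lies inside ring 2 on the lip, its underside 3 mm above the ring's, 2 mm play all round; it can leave only upwards. Absent in some runs: the ring is then empty.
- ring3_mid (a point): Ring of tart tin 3: oblong fluted aluminium band, open above and below, outside 100 (its x) x 62 mm (its y), 26 mm high, walls 4 mm; a lip 3 mm thick inside at its foot leaves an opening 80 x 42 mm. 60 g. Point: its centre, 13 mm over its underside; z up.
- base3_mid (a point): Loose base of tart tin 3: flat steel plate with turned-down edges, 88 (its x) x 50 mm (its y), 8 mm thick, 50 g. Point: its centre. At the start it lies inside ring 3 on the lip, its underside 3 mm above the ring's, 2 mm play all round; it can leave only upwards. Absent in some runs: the ring is then empty.
- stand_top (a point): Push-up stand: upright beech block fixed to the counter, 66 (its x) x 28 mm (its y), 50 mm tall. Point: centre of its top face. A tin held level and square over it and lowered to the counter passes down round it (7 mm play all round), while its base stays lying on the block.
- tray_mid (a point): Baking sheet: dark steel tray, 230 (its x) x 310 mm (its y) outside, rim 15 mm high and 3 mm thick, about 300 g, loose on the counter. Point: centre of the top of its floor, 3 mm over the counter. Its +x side goes first into the holder; its handle is on the -x side, towards the robot.
- tray_handle (a point): Centre of the baking sheet's handle: a bar along the sheet's y, 80 mm long, 12 mm thick (x), 11 to 33 mm over the counter (point: 22 mm), 156 mm from the sheet's centre on its -x side, with a 35 mm gap between bar and sheet.
- holder_home (a point): Slotted sheet holder fixed to the counter: two side channels and a back stop. Point, at counter height: where the sheet's centre lies when fully home against the stop; x: direction to slide in, the sheet's x agreeing. Channels 322 mm apart inside, 30 mm high, their lips reach over the sheet's rim; they begin 40 mm before the point, flared mouths 70 mm before it.
- mug: Bystander: blue mug, 80 mm wide, 90 mm tall; origin at the centre of its underside. Leave alone.
- soap: Bystander: yellow bottle, 70 mm wide, 190 mm tall; origin at the centre of its underside. Leave alone.
- bowl: Bystander: white bowl, 120 mm wide, 50 mm tall; origin at the centre of its underside. Leave alone.
Not all that is in view belongs to the job. Leave any green look-alike of the part that bears base2_mid alone. Leave any red look-alike of the part that bears base1_mid alone.

How it is judged:
On the way, in this order (a step that is already met when the one before it is completed fails the run):
1. a tin has been pressed down over the stand: its base lies on top of the stand and its ring is down on the counter around the stand (((z of base1_mid in the frame of stand_top above 0.001 m and horizontal distance between base1_mid and stand_top below 0.03 m and height (world z) of ring1_mid below 0.02 m and horizontal distance between ring1_mid and stand_top below 0.02 m) or (z of base2_mid in the frame of stand_top above 0.001 m and horizontal distance between base2_mid and stand_top below 0.03 m and height (world z) of ring2_mid below 0.02 m and horizontal distance between ring2_mid and stand_top below 0.02 m) or (z of base3_mid in the frame of stand_top above 0.001 m and horizontal distance between base3_mid and stand_top below 0.03 m and height (world z) of ring3_mid below 0.02 m and horizontal distance between ring3_mid and stand_top below 0.02 m))), for 0.2 s.
2. all rings and bases lie flat and apart on the baking sheet, while the sheet is still outside the holder (x of base1_mid in the frame of tray_mid between -0.11 and 0.11 m and y of base1_mid in the frame of tray_mid between -0.15 and 0.15 m and z of base1_mid in the frame of tray_mid between -0.003 and 0.012 m and angle between each of base1_mid, ring1_mid, base2_mid, ring2_mid, base3_mid, ring3_mid's own z axis and vertical below 0.12 rad and x of ring1_mid in the frame of tray_mid between -0.11 and 0.11 m and y of ring1_mid in the frame of tray_mid between -0.15 and 0.15 m and z of ring1_mid in the frame of tray_mid between -0.003 and 0.02 m and horizontal distance between each of base1_mid, base2_mid, base3_mid and ring1_mid above 0.04 m and horizontal distance between each of base1_mid, base2_mid, base3_mid and ring2_mid above 0.04 m and horizontal distance between each of base1_mid, base2_mid, base3_mid and ring3_mid above 0.04 m and x of base2_mid in the frame of tray_mid between -0.11 and 0.11 m and y of base2_mid in the frame of tray_mid between -0.15 and 0.15 m and z of base2_mid in the frame of tray_mid between -0.003 and 0.012 m and x of ring2_mid in the frame of tray_mid between -0.11 and 0.11 m and y of ring2_mid in the frame of tray_mid between -0.15 and 0.15 m and z of ring2_mid in the frame of tray_mid between -0.003 and 0.02 m and x of base3_mid in the frame of tray_mid between -0.11 and 0.11 m and y of base3_mid in the frame of tray_mid between -0.15 and 0.15 m and z of base3_mid in the frame of tray_mid between -0.003 and 0.012 m and x of ring3_mid in the frame of tray_mid between -0.11 and 0.11 m and y of ring3_mid in the frame of tray_mid between -0.15 and 0.15 m and z of ring3_mid in the frame of tray_mid between -0.003 and 0.02 m and x of tray_mid in the frame of holder_home below -0.08 m), for 0.2 s.
At the end, for the whole second after the job is handed in: Every ring and base present lies flat (within 0.12 rad) on the floor of the baking sheet, inside its rim, no base inside or on a ring (centres over 40 mm apart); the sheet is within 12 mm of fully home in the holder, within 10 mm sideways and 0.06 rad of square (x of base1_mid in the frame of tray_mid between -0.11 and 0.11 m and y of base1_mid in the frame of tray_mid between -0.15 and 0.15 m and z of base1_mid in the frame of tray_mid between -0.003 and 0.012 m and angle between each of base1_mid, ring1_mid, base2_mid, ring2_mid, base3_mid, ring3_mid's own z axis and vertical below 0.12 rad and x of ring1_mid in the frame of tray_mid between -0.11 and 0.11 m and y of ring1_mid in the frame of tray_mid between -0.15 and 0.15 m and z of ring1_mid in the frame of tray_mid between -0.003 and 0.02 m and horizontal distance between each of base1_mid, base2_mid, base3_mid and ring1_mid above 0.04 m and horizontal distance between each of base1_mid, base2_mid, base3_mid and ring2_mid above 0.04 m and horizontal distance between each of base1_mid, base2_mid, base3_mid and ring3_mid above 0.04 m and x of base2_mid in the frame of tray_mid between -0.11 and 0.11 m and y of base2_mid in the frame of tray_mid between -0.15 and 0.15 m and z of base2_mid in the frame of tray_mid between -0.003 and 0.012 m and x of ring2_mid in the frame of tray_mid between -0.11 and 0.11 m and y of ring2_mid in the frame of tray_mid between -0.15 and 0.15 m and z of ring2_mid in the frame of tray_mid between -0.003 and 0.02 m and x of base3_mid in the frame of tray_mid between -0.11 and 0.11 m and y of base3_mid in the frame of tray_mid between -0.15 and 0.15 m and z of base3_mid in the frame of tray_mid between -0.003 and 0.012 m and x of ring3_mid in the frame of tray_mid between -0.11 and 0.11 m and y of ring3_mid in the frame of tray_mid between -0.15 and 0.15 m and z of ring3_mid in the frame of tray_mid between -0.003 and 0.02 m and x of tray_mid in the frame of holder_home between -0.012 and 0.012 m and y of tray_mid in the frame of holder_home between -0.01 and 0.01 m and angle between the x axis of tray_mid and the x axis of holder_home, either way round below 0.06 rad and height (world z) of tray_mid below 0.008 m); the robot touches nothing.
It fails at once if the mug is knocked over or pushed away (distance of mug from where it was at the start of the episode above 0.04 m or angle between mug's own z axis and vertical above 0.4 rad).
It fails at once if the soap is knocked over or pushed away (distance of soap from where it was at the start of the episode above 0.04 m or angle between soap's own z axis and vertical above 0.4 rad).
It fails at once if the bowl is knocked over or pushed away (distance of bowl from where it was at the start of the episode above 0.04 m or angle between bowl's own z axis and vertical above 0.4 rad).
Of base1, base2, base3 only 2 to 3 are there at a start; the rules pass over those that are not, and their reading is None.
At some moment in a run one of ring1, ring2, ring3 may be knocked a few centimetres aside while the robot is not near it.
Once in a run the grip may slacken for a moment while it holds something.
It also fails if it takes over 210 s, if anything falls off the work surface, if the arm or the gripper's body presses on something with over 40 N, if the wrist force passes 120 N, or if a joint passes its speed limit or range.

## Working session

There is one attempt and no reset: what is moved stays moved. The work goes in short steps, Python scripts to look and compute and a tool call to move; the robot and the scene stay as the last step left them, time stands still between calls to the robot, and variables do not carry over. Pictures are saved under pics/ and viewed, and the job is handed in when it is done.

Besides the shell and the picture viewer there is one more tool, called after "Request:" as name(argument=value, ...), one argument or row to a line, values as JSON. arm_command: Moves the arm, as the interface text tells. Its arguments: {"type":"object","properties":{"steps":{"type":"array"},"claw":{"type":"number"},"squeeze":{"type":"number"}},"required":["steps"]}

```bash
ls; mkdir -p pics; python3 - <<'E'
from bench import manip,camera,camera_params
import cv2,json
s=manip.observe();print(s); print(manip.tcp_to_grasp)
for n in("scene","side","wrist"):
    p,d=camera(n);cv2.imwrite(f"pics/{n}0.png",p[:,:,::-1])
    print(n,camera_params(n))
E
```

```text
pics
{'t': 0.0, 'joints': array([-1.1588942 ,  0.46944806, -0.04857331,  1.53370565,  0.0241041 ,
        1.1410049 , -0.08226224]), 'dq': array([-1.42747871e-03,  5.18336602e-04, -2.51386753e-04,  7.72112019e-04,
       -1.47225474e-03, -2.60311530e-05,  1.55763707e-03]), 'effort': array([ 6.00546937e-04, -5.10321057e+01, -4.60586697e-02, -2.37710524e+01,
        1.08414932e-02,  7.73012376e-03,  1.64858633e-06]), 'ee_pos': array([0.28780541, 0.61007164, 0.30285179]), 'eef_rot': array([ 2.18595500e-01,  9.75815058e-01, -9.74753230e-04, -1.73753179e-04]), 'force': array([-0.39487889, -0.42641411,  0.15033355]), 'moment': array([-0.02323008, -0.00540527,  0.0206496 ]), 'gripper_width': 0.9987855058444288}
0.0539
scene {'fx': 475.4619528975983, 'fy': 475.4619528975983, 'cx': 318.6787827550186, 'cy': 236.1632290581213, 'distortion': array([-0.05767455,  0.        ,  0.        ,  0.        ,  0.        ]), 'world_to_cam': array([[-0.51923717,  0.85446769,  0.01666521,  0.32829113],
       [ 0.63695497,  0.39991452, -0.65905747, -0.26453936],
       [-0.56980797, -0.33159215, -0.75190793,
[... 378 characters left out ...]
82102, -0.82073898,  0.11011992],
       [ 0.26802184,  0.77574812, -0.57129603,  0.94315124],
       [ 0.        ,  0.        ,  0.        ,  1.        ]])}
wrist {'fx': 423.2249487938839, 'fy': 423.2249487938839, 'cx': 319.88116757617877, 'cy': 235.35773980754175, 'distortion': array([-0.0333044,  0.       ,  0.       ,  0.       ,  0.       ]), 'mount': array([[ 7.96146253e-04, -9.51491642e-01, -3.07673564e-01,
         7.78401076e-02],
       [ 9.99999661e-01,  8.22460080e-04,  4.41444859e-05,
         3.92057442e-04],
       [ 2.11046114e-04, -3.07673494e-01,  9.51491974e-01,
        -7.09969162e-02],
       [ 0.00000000e+00,  0.00000000e+00,  0.00000000e+00,
         1.00000000e+00]])}
```

View pics/scene0.png

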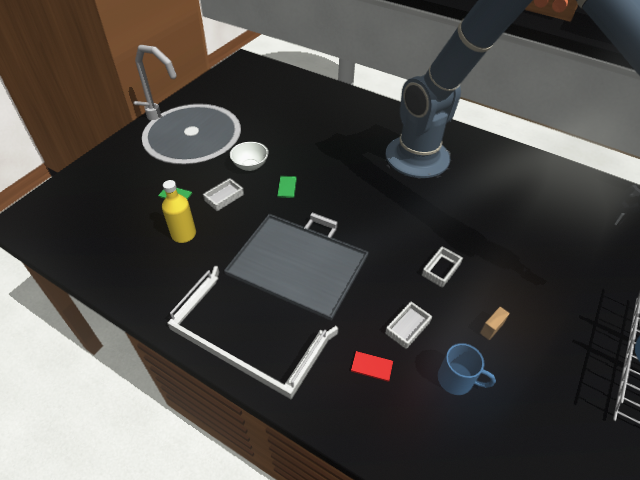

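View pics/side0.png

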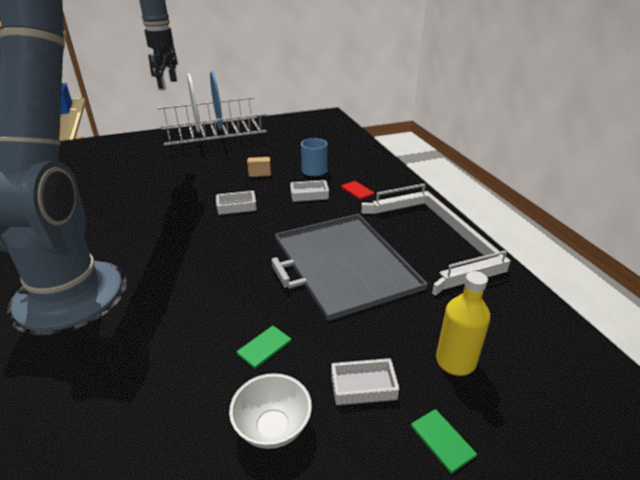

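View pics/wrist0.png

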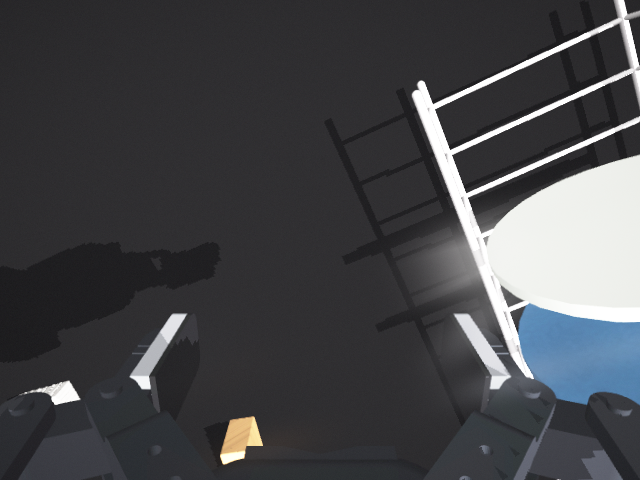

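```bash
cat > h.py <<'E'
from bench import manip,camera,camera_params
import numpy as np,cv2
from scipy.spatial.transform import Rotation as R
def grab(n):
    s=manip.observe() if n=="wrist" else None
    p,d=camera(n);P=camera_params(n)
    K=np.array([[P['fx'],0,P['cx']],[0,P['fy'],P['cy']],[0,0,1]]);D=np.array(P['distortion'])
    if n=="wrist":
        T=np.eye(4);T[:3,:3]=R.from_quat(s['eef_rot']).as_matrix();T[:3,3]=s['ee_pos']
        W=np.linalg.inv(T@P['mount'])
    else: W=P['world_to_cam']
    return p,d,K,D,W
def proj(pts,g):
    p,d,K,D,W=g
    r,_=cv2.Rodrigues(W[:3,:3]);return cv2.projectPoints(np.asarray(pts,float).reshape(-1,3),r,W[:3,3],K,D)[0].reshape(-1,2)
def unproj(uv,z,g):
    p,d,K,D,W=g
    n=cv2.undistortPoints(np.asarray(uv,float).reshape(-1,1,2),K,D).reshape(-1,2)
    ray=np.c_[n,np.ones(len(n))]@W[:3,:3]; c=-W[:3,:3].T@W[:3,3]
    return c+ray*((z-c[2])/ray[:,2])[:,None]
def cloud(g):
    p,d,K,D,W=g
    v,u=np.mgrid[0:480,0:640]
    n=cv2.undistortPoints(np.c_[u.ravel(),v.ravel()].astype(float).reshape(-1,1,2),K,D).reshape(-1,2)
    X=np.c_[n,np.ones(len(n))]*d.reshape(-1,1)
    return ((X-W[:3,3])@W[:3,:3]).reshape(480,640,3)
def ortho(g,z,x0,x1,y0,y1,mm=2):
    # picture: up = +x, left=+y
    xs=np.arange(x1,x0,-mm/1000);ys=np.arange(y1,y0,-mm/1000)
    X,Y=np.meshgrid(xs,ys,indexing='ij')
    uv=proj(np.c_[X.ravel(),Y.ravel(),np.full(X.size,z)],g).reshape(X.shape+(2,)).astype(np.float32)
    return cv2.remap(g[0],uv[...,0],uv[...,1],cv2.INTER_LINEAR)[:,:,::-1]
E
python3 - <<'E'
from h import *
s=grab("scene");q=grab("side")
for n,g in(("scene",s),("side",q)):
    c=cloud(g);z=c[...,2];ok=(g[1]>0)
    m=(ok&(z>0.012)&(z<0.3)&(np.hypot(c[...,0],c[...,1])>0.3)&(c[...,0]<1.2)).astype(np.uint8)
    k,l,st,_=cv2.connectedComponentsWithStats(m)
    for i in range(1,k):
        if st[i,4]<40: continue
        P=c[l==i]; 
        print(n,st[i],P.mean(0).round(3),P.min(0).round(3),P.max(0).round(3),g[0][l==i].mean(0).astype(int))
cv2.imwrite("pics/o_scene.png",ortho(s,0.02,0.2,1.1,-0.6,0.6,2))
cv2.imwrite("pics/o_side.png",ortho(q,0.02,0.2,1.1,-0.6,0.6,2))
E
```

```text
scene [    0     0   462   119 26027] [-0.062 -0.875  0.15 ] [-0.448 -1.798  0.012] [ 0.365 -0.069  0.3  ] [94 80 67]
scene [  460    33   180   121 12671] [-0.43   0.32   0.147] [-0.448 -0.017  0.012] [-0.399  0.651  0.3  ] [100 102  99]
scene [231 142  37  29 732] [ 0.323 -0.451  0.034] [ 0.275 -0.5    0.012] [ 0.397 -0.382  0.058] [195 198 193]
scene [204 179  39  29 505] [ 0.496 -0.419  0.02 ] [ 0.443 -0.459  0.012] [ 0.554 -0.376  0.033] [171 172 169]
scene [ 162  180   34   62 1339] [ 0.684 -0.407  0.104] [ 0.56  -0.587  0.012] [ 0.709 -0.385  0.196] [179 161  67]
scene [614 201  18  25 204] [0.271 0.56  0.28 ] [0.254 0.538 0.246] [0.282 0.574 0.3  ] [50 51 51]
scene [224 213 144 106 898] [ 0.554 -0.093  0.018] [ 0.428 -0.255  0.012] [0.722 0.073 0.04 ] [87 90 92]
scene [423 247  39  39 369] [0.407 0.243 0.022] [0.349 0.206 0.012] [0.458 0.28  0.032] [154 155 151]
scene [ 167  267  171  131 2616] [ 0.86  -0.063  0.033] [ 0.717 -0.257  0.012] [0.921 0.103 0.065] [192 192 189]
scene [613 293  27 130 926] [0.46  0.714 0.056] [0.242 0.694 0.015] [0.603 0.768 0.122] [116 118 119]
sc
[... 995 characters left out ...]
392 0.012] [0.542 0.437 0.055] [143 117  83]
side [290 180  38  18 458] [0.611 0.239 0.02 ] [0.556 0.198 0.012] [0.665 0.28  0.03 ] [149 147 143]
side [ 362  184  148  188 6024] [ 0.736 -0.3    0.074] [ 0.635 -0.46   0.012] [0.922 0.106 0.193] [159 148  93]
side [217 191  38  20 435] [0.402 0.241 0.021] [0.351 0.202 0.012] [0.455 0.281 0.03 ] [142 141 137]
side [ 272  214  155  103 1144] [ 0.547 -0.114  0.018] [ 0.427 -0.255  0.012] [0.718 0.075 0.037] [100 100 102]
side [ 332  359   67   42 1178] [ 0.493 -0.422  0.021] [ 0.438 -0.462  0.012] [ 0.549 -0.377  0.029] [160 158 155]
side [ 230  374   81   75 3433] [ 0.334 -0.427  0.032] [ 0.274 -0.501  0.012] [ 0.391 -0.381  0.055] [180 181 175]
```

View pics/o_scene.png

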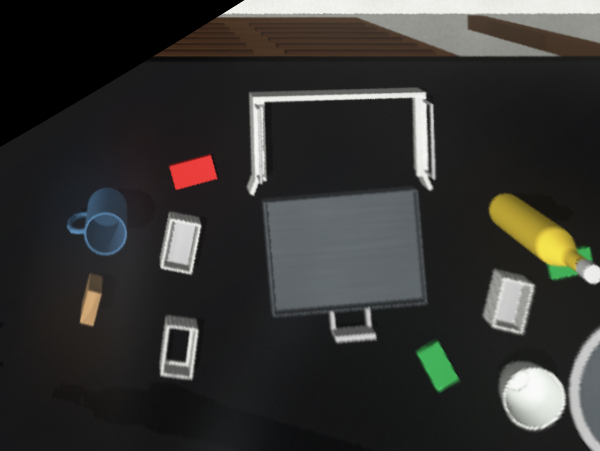

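View pics/o_side.png

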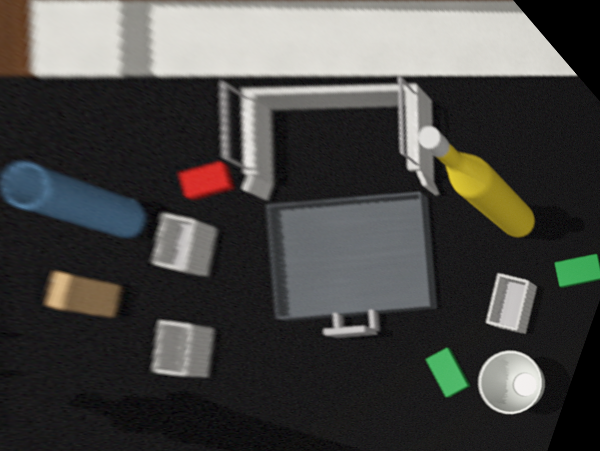

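```bash
cat >> h.py <<'E'
def yaw_of(q):
    x=R.from_quat(q).as_matrix()[:,0];return np.degrees(np.arctan2(x[1],x[0]))
def tool(yaw): # tool x at world yaw (deg), z down
    c,s=np.cos(np.radians(yaw)),np.sin(np.radians(yaw))
    return R.from_matrix(np.array([[c,s,0],[s,-c,0],[0,0,-1.]]))
def go(x,y,z,yaw):
    s=manip.observe();Ra=R.from_quat(s['eef_rot'])
    t=Ra.inv().apply(np.array([x,y,z])-s['ee_pos'])*1000
    best=min((tool(yaw+k) for k in(0,180)),key=lambda r:(Ra.inv()*r).magnitude())
    rv=np.degrees((Ra.inv()*best).as_rotvec())
    print("t",round(s['t'],2),"pos",s['ee_pos'].round(4),"yaw",round(yaw_of(s['eef_rot']),2),"j",s['joints'].round(2),"F",s['force'].round(1),"w",round(s['gripper_width']*85,1))
    print("ROW",t.round(1).tolist(),rv.round(2).tolist())
def rect(P):
    (c,wh,a)=cv2.minAreaRect(P[:,:2].astype(np.float32)*1000)
    if wh[0]<wh[1]: wh=wh[::-1];a+=90
    return np.round(c,1),np.round(wh,1),round((a+90)%180-90,1)
E
python3 - <<'E'
from h import *
s=grab("scene");q=grab("side")
for n,g in(("scene",s),("side",q)):
    c=cloud(g);z=c[...,2]
    for nm,(x,y,r),(a,b) in(("empty",(.405,.242,.075),(.02,.032)),("tinL",(.612,.24,.075),(.02,.032)),("tinR",(.495,-.42,.075),(.02,.032)),("stand",(.51,.417,.06),(.043,.06)),("tray",(.59,-.09,.23),(.001,.009))):
        m=(g[1]>0)&(z>a)&(z<b)&(np.hypot(c[...,0]-x,c[...,1]-y)<r)
        print(n,nm,m.sum(),rect(c[m]),z[m].mean().round(4))
go(.42,.24,.28,0)
E
python3 - <<'E'
import cv2
a=cv2.imread('pics/side0.png')
cv2.imwrite('pics/c1.png',cv2.resize(a[120:330,200:520],(800,525),interpolation=cv2.INTER_CUBIC))
a=cv2.imread('pics/scene0.png')
cv2.imwrite('pics/c2.png',cv2.resize(a[200:400,160:400],(720,600),interpolation=cv2.INTER_CUBIC))
E
```

```text
scene empty 254 (array([404. , 243.6]), array([104.6,  63.5]), -7.3) 0.0258
scene tinL 348 (array([613. , 240.1]), array([106.3,  65. ]), -11.2) 0.0263
scene tinR 237 (array([ 495.9, -419.4]), array([102.2,  69.4]), -13.5) 0.0252
scene stand 302 (array([508.9, 417.4]), array([69.7, 29.1]), -12.6) 0.0506
scene tray 12518 (array([589.7, -90.7]), array([458., 456.]), -40.5) 0.0036
side empty 262 (array([402.9, 241.6]), array([99.4, 68.9]), -7.4) 0.0245
side tinL 230 (array([611.4, 238.9]), array([101.8,  69.7]), -11.3) 0.0248
side tinR 742 (array([ 494.2, -419.1]), array([102.7,  66.5]), -13.8) 0.0249
side stand 128 (array([505.6, 417.5]), array([64.1, 35.9]), -13.2) 0.0496
side tray 12729 (array([588.6, -89.4]), array([458.1, 456.1]), 54.6) 0.0033
t 0.35 pos [0.2879 0.6104 0.3037] yaw 154.75 j [-1.16  0.47 -0.05  1.53  0.02  1.14 -0.08] F [ 1.   0.2 -0.8] w 85.4
ROW [-277.5, -278.7, 23.8] [-0.02, -0.01, -25.25]
```

View pics/c1.png

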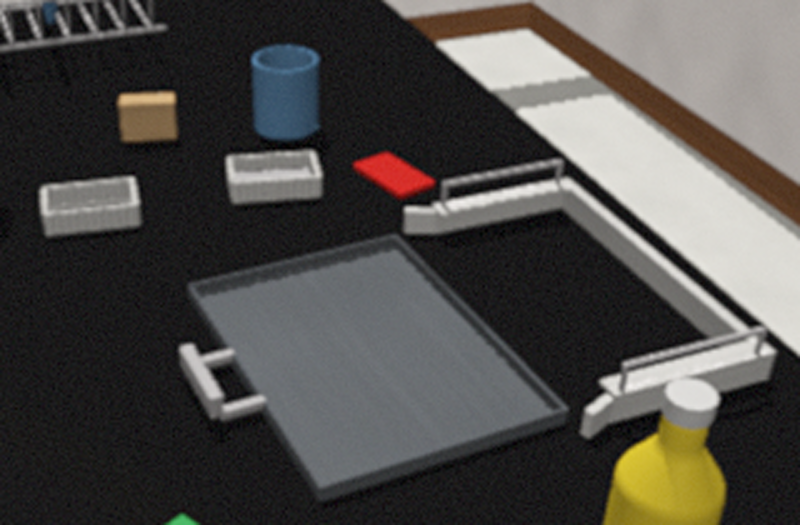

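View pics/c2.png

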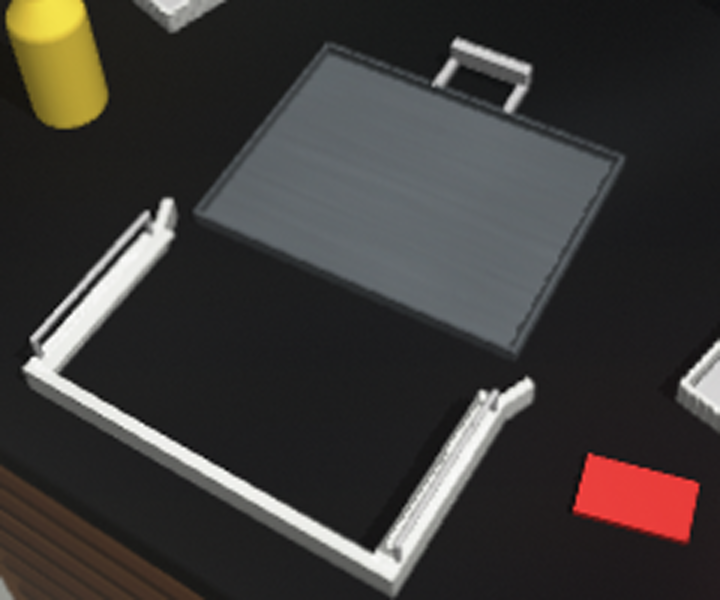

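Request:
arm_command(
  steps=[
    [[-60, -60, 5, 0, 0, -7], [-120, -120, 10, 0, 0, -14], [-170, -170, 15, 0, 0, -20], [-220, -220, 20, 0, 0, -20], [-262, -260, 24, 0, 0, -18]],
  ],
)

```text
t: 0.98
ee_pos: [0.3946, 0.3152, 0.284]
eef_rot: [0.064, 0.998, 0.0, 0.0]
force: [-0.1, 0.2, 0.6]
gripper_width: 0.999
```

```bash
python3 - <<'E'
from h import *
go(.404,.2425,.25,-7.3)
E
```

```text
t 0.97 pos [0.3946 0.3152 0.284 ] yaw 172.69 j [-0.73  0.21 -0.03  1.95  0.01  0.97  0.68] F [-0.1  0.2  0.6] w 84.9
ROW [-18.6, -71.0, 34.0] [0.04, 0.04, -0.01]
```

Request:
arm_command(
  steps=[
    [[-19, -55, 34, 0, 0, 0], [-19, -71, 34, 0, 0, 0], [-19, -71, 34, 0, 0, 0]],
  ],
)

```text
t: 1.35
ee_pos: [0.4039, 0.2439, 0.2501]
eef_rot: [0.064, 0.998, 0.0, 0.0]
force: [0.4, 0.1, 0.4]
gripper_width: 1.002
```

```bash
python3 - <<'E'
from h import *
go(.404,.2425,.25,-7.3)
g=grab("wrist");cv2.imwrite("pics/w1.png",g[0][:,:,::-1])
s=grab("scene");q=grab("side")
# tray corners via mask: project later; save enlarged orthos
cv2.imwrite("pics/ow1.png",cv2.resize(ortho(g,0.026,.32,.48,.16,.32,.5),None,fx=1.5,fy=1.5))
E
```

```text
t 1.35 pos [0.4039 0.2439 0.2501] yaw 172.64 j [-0.63  0.2   0.    2.06 -0.    0.88  0.81] F [0.4 0.1 0.4] w 85.2
ROW [-0.3, -1.3, 0.1] [0.03, 0.0, -0.06]
```

View pics/w1.png

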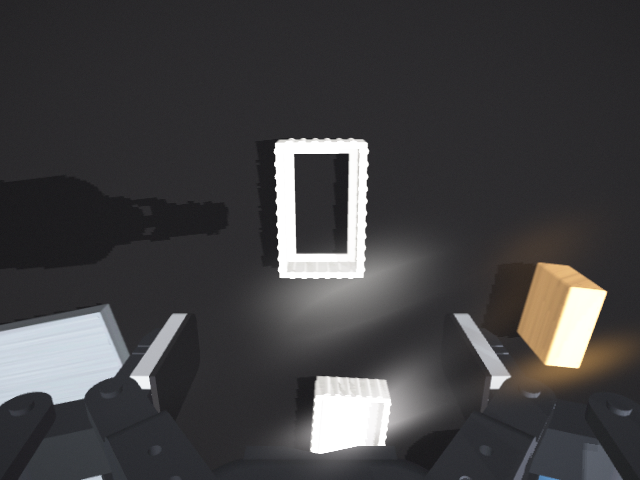

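View pics/ow1.png

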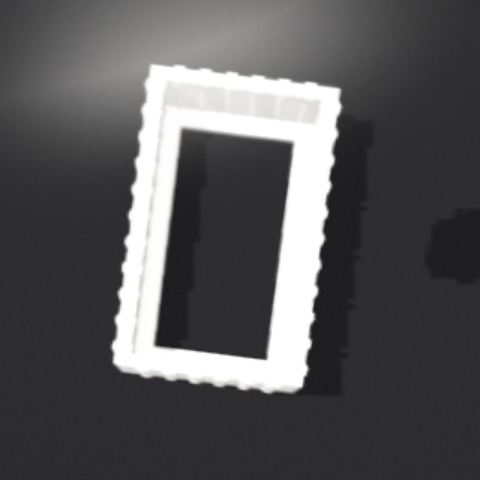

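```bash
cat >> h.py <<'E'
def tips():
    s=manip.observe();g=grab("wrist");c=cloud(g)
    Ra=R.from_quat(s['eef_rot']);t=Ra.inv().apply((c.reshape(-1,3)-s['ee_pos']))*1000
    m=(g[1].ravel()>0)&(t[:,2]>20)&(t[:,2]<90)&(abs(t[:,0])<25)&(abs(t[:,1])<70)
    T=t[m]
    for sg in(1,-1):
        a=T[T[:,1]*sg>0]
        if len(a): print("tip z max",np.percentile(a[:,2],[90,98,99.5]).round(1),"y near tip",a[a[:,2]>np.percentile(a[:,2],95)][:,1].min().round(1),a[a[:,2]>np.percentile(a[:,2],95)][:,1].max().round(1), "y inner",np.abs(a[:,1]).min().round(1))
def ringfit(x,y,zt=0.026,half=.08,thr=None,zmin=None):
    g=grab("wrist");c=cloud(g);z=c[...,2]
    m=(g[1]>0)&(z>(zmin or zt-0.006))&(z<zt+.006)&(np.hypot(c[...,0]-x,c[...,1]-y)<half)
    print("depth",m.sum(),rect(c[m]),"zmed",np.median(z[m]).round(4))
    o=ortho(g,zt,x-half,x+half,y-half,y+half,.5)
    return g,o
E
python3 - <<'E'
from h import *
tips()
g,o=ringfit(.4037,.2443)
go(.4037,.2443,.08,-7.4)
E
```

```text
tip z max [51.  56.2 58.1] y near tip 42.5 49.4 y inner 42.1
tip z max [50.9 56.1 57.8] y near tip -49.4 -42.1 y inner 41.7
depth 3147 (array([404.6, 243.9]), array([102.9,  64.4]), -7.2) zmed 0.0268
t 1.6 pos [0.4038 0.2465 0.2505] yaw 172.93 j [-0.64  0.2   0.    2.06 -0.    0.88  0.81] F [ 0.5  0.8 -0.1] w 85.0
ROW [0.0, -2.5, 170.5] [0.09, 0.05, 0.33]
```

```bash
python3 - <<'E'
from h import *
for i in range(6):
    s=manip.observe();print(round(s['t'],3),s['ee_pos'].round(4),round(yaw_of(s['eef_rot']),2),s['joints'].round(4));camera("side")
E
```

```text
1.6 [0.4038 0.2465 0.2505] 172.93 [-6.3780e-01  2.0090e-01  1.0000e-03  2.0592e+00 -1.0000e-03  8.7970e-01
  8.1110e-01]
1.65 [0.4038 0.2461 0.2503] 172.9 [-6.3770e-01  2.0100e-01  1.4000e-03  2.0596e+00 -9.0000e-04  8.7970e-01
  8.1120e-01]
1.7 [0.4038 0.2458 0.2501] 172.87 [-6.374e-01  2.010e-01  1.700e-03  2.060e+00 -9.000e-04  8.797e-01
  8.112e-01]
1.75 [0.4038 0.2455 0.25  ] 172.85 [-6.3720e-01  2.0100e-01  2.0000e-03  2.0603e+00 -8.0000e-04  8.7970e-01
  8.1130e-01]
1.8 [0.4038 0.2452 0.25  ] 172.82 [-6.3690e-01  2.0090e-01  2.3000e-03  2.0606e+00 -8.0000e-04  8.7970e-01
  8.1130e-01]
1.85 [0.4038 0.2449 0.2499] 172.8 [-6.3670e-01  2.0090e-01  2.4000e-03  2.0608e+00 -8.0000e-04  8.7970e-01
  8.1130e-01]
```

Request:
arm_command(
  steps=[
    [[0, 0, 50, 0, 0, 0], [0, 0, 100, 0, 0, 0], [0, 0, 150, 0, 0, 0], [0, 0, 178, 0, 0, 0], [0, 0, 178, 0, 0, 0]],
  ],
)

```text
t: 2.52
ee_pos: [0.4029, 0.2438, 0.0701]
eef_rot: [0.063, 0.998, -0.001, -0.002]
force: [0.8, -0.2, -0.6]
gripper_width: 1.001
```

Request:
arm_command(
  steps=[
    [[0, 0, 0, 0, 0, 0], [0, 0, 0, 0, 0, 0], [0, 0, 0, 0, 0, 0], [0, 0, 0, 0, 0, 0], [0, 0, 0, 0, 0, 0]],
  ],
  claw=255,
  squeeze=25,
)

```text
t: 3.15
ee_pos: [0.4047, 0.245, 0.0733]
eef_rot: [0.063, 0.998, 0.001, 0.001]
force: [-0.1, -0.5, 7.2]
gripper_width: 0.722
```

```bash
python3 - <<'E'
from h import *
go(.4037,.2443,.07,-7.4)
tips()
g=grab("wrist");cv2.imwrite("pics/w2.png",g[0][:,:,::-1])
E
```

```text
t 3.15 pos [0.4047 0.245  0.0733] yaw 172.74 j [-0.63  0.5  -0.    2.19  0.    0.46  0.81] F [-0.1 -0.5  7.2] w 61.3
ROW [0.9, -0.8, 3.3] [0.12, 0.12, 0.14]
tip z max [72.9 73.4 73.7] y near tip 0.1 69.9 y inner 0.1
tip z max [72.7 73.2 73.5] y near tip -69.9 -0.2 y inner 0.2
```

View pics/w2.png

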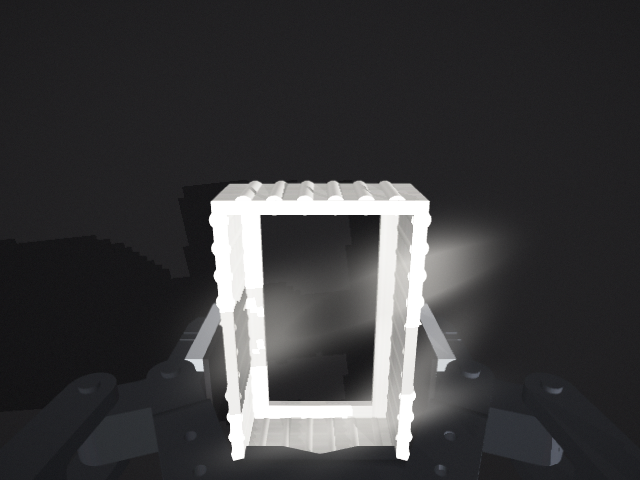

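```bash
cat > tray.py <<'E'
from h import *
from scipy.optimize import least_squares
def fit(cams=("scene","side"),verbose=1,x0=(.59,-.09,3.)):
    out=[]
    for n in cams:
        g=grab(n);c=cloud(g);z=c[...,2];col=g[0].astype(int).max(2)
        m=(g[1]>0)&(z>.009)&(z<.018)&(col<130)
        P=c[m]
        p=np.array(x0,float)
        for it in range(6):
            a=np.radians(p[2]);cs,sn=np.cos(a),np.sin(a)
            d=P[:,:2]-p[:2];u=d[:,0]*cs+d[:,1]*sn;v=-d[:,0]*sn+d[:,1]*cs
            tol=.03 if it<2 else .008
            side=(abs(abs(v)-.1535)<tol)&(abs(u)<.11); ends=(abs(abs(u)-.1135)<tol)&(abs(v)<.15)
            Q=P[side|ends];sd=side[side|ends]
            def f(q):
                a=np.radians(q[2]);cs,sn=np.cos(a),np.sin(a)
                d=Q[:,:2]-q[:2];u=d[:,0]*cs+d[:,1]*sn;v=-d[:,0]*sn+d[:,1]*cs
                return np.where(sd,abs(v)-.1535,abs(u)-.1135)
            p=least_squares(f,p,x_scale=[.01,.01,1],loss='soft_l1',f_scale=.002).x
        out.append(p)
        if verbose: print(n,len(Q),p.round(4),"rms",np.sqrt((f(p)**2).mean()).round(4))
    return np.mean(out,0)
if __name__=="__main__":
    p=fit();print(p.round(4))
E
python3 tray.py; python3 - <<'E'
from h import *
from tray import fit
s=grab("scene");q=grab("side")
for n,g in(("scene",s),("side",q)):
    c=cloud(g);z=c[...,2];col=g[0].astype(int).max(2)
    m=(g[1]>0)&(z>.026)&(z<.045)&(abs(c[...,1]+.08)<.19)&(c[...,0]>.68)&(c[...,0]<.95)&(g[0].astype(int).ptp(2)<40 if hasattr(np.ndarray,'ptp') else (g[0].max(2).astype(int)-g[0].min(2)<40))
    print(n,rect(c[m]),m.sum())
    o=ortho(g,0.03,.66,.96,-.3,.14,.6);cv2.imwrite(f"pics/hold_{n}.png",o)
    o=ortho(g,0.015,.42,.74,-.28,.1,.6);cv2.imwrite(f"pics/tr_{n}.png",o)
E
```

```text
scene 729 [ 0.594  -0.0906  4.817 ] rms 0.0017
side 1073 [ 0.5905 -0.0914  4.8325] rms 0.0015
[ 0.5922 -0.091   4.8248]Traceback (most recent call last):
  File "<stdin>", line 6, in <module>
AttributeError: `ptp` was removed from the ndarray class in NumPy 2.0. Use np.ptp(arr, ...) instead.
```

```bash
cat >> h.py <<'E'
def slot(tr,u,v):
    a=np.radians(tr[2]);return tr[0]+u*np.cos(a)-v*np.sin(a),tr[1]+u*np.sin(a)+v*np.cos(a)
TR=(.592,-.091,4.8)
E
python3 - <<'E'
from h import *
x,y=slot(TR,.055,.1);print(x,y)
go(x,y,.16,TR[2])
E
```

```text
0.6384393229254911 0.013251567308227796
t 3.45 pos [0.4047 0.245  0.0733] yaw 172.74 j [-0.63  0.5  -0.    2.19  0.    0.46  0.81] F [-0.2 -0.1  7. ] w 61.1
ROW [-261.3, -200.2, -86.6] [0.11, 0.13, -12.06]
```

Request:
arm_command(
  steps=[
    [[0, 0, -50, 0, 0, 0], [0, 0, -90, 0, 0, 0], [-45, -35, -92, 0, 0, -4], [-92, -70, -92, 0, 0, -8], [-138, -105, -92, 0, 0, -12]],
  ],
)

```text
t: 4.08
ee_pos: [0.5287, 0.1218, 0.1648]
eef_rot: [-0.043, 0.999, 0.0, 0.001]
force: [-0.2, 0.8, -0.2]
gripper_width: 0.72
```

```bash
python3 - <<'E'
from h import *
x,y=slot(TR,.055,.1)
go(x,y,.16,TR[2])
E
```

```text
t 4.08 pos [0.5287 0.1218 0.1648] yaw -175.08 j [-0.3   0.42 -0.    1.98  0.    0.74  1.35] F [-0.2  0.8 -0.2] w 61.2
ROW [-100.0, -117.6, 4.8] [0.04, 0.09, 0.12]
```

Request:
arm_command(
  steps=[
    [[-40, -47, 5, 0, 0, 0], [-80, -94, 5, 0, 0, 0], [-100, -118, 5, 0, 0, 0], [-100, -118, 5, 0, 0, 0], [-100, -118, 5, 0, 0, 0]],
  ],
)

```text
t: 4.7
ee_pos: [0.6361, 0.0145, 0.1588]
eef_rot: [-0.042, 0.999, 0.001, -0.0]
force: [-0.6, 0.5, -1.6]
gripper_width: 0.72
```

```bash
python3 - <<'E'
from h import *
x,y=slot(TR,.055,.1)
g=grab("wrist");cv2.imwrite("pics/w3.png",g[0][:,:,::-1])
go(x,y,.079,TR[2])
E
```

```text
t 4.75 pos [0.636  0.0151 0.1588] yaw -175.14 j [-0.1   0.55  0.02  1.76 -0.02  0.83  1.58] F [-0.2  0.8 -0.1] w 61.2
ROW [-2.4, -2.2, 79.8] [0.07, -0.05, 0.06]
```

View pics/w3.png

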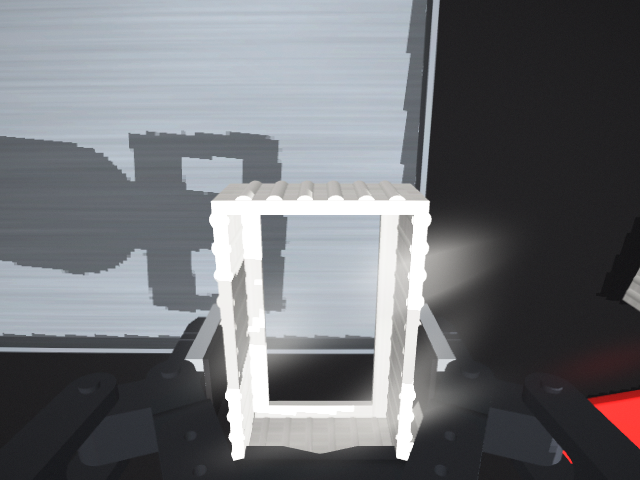

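Request:
arm_command(
  steps=[
    [[-2, -6, 30, 0, 0, 0], [-2, -6, 60, 0, 0, 0], [-2, -6, 75, 0, 0, 0], [-2, -6, 81, 0, 0, 0], [-2, -6, 81, 0, 0, 0]],
  ],
)

```text
t: 5.38
ee_pos: [0.6396, 0.0082, 0.0782]
eef_rot: [-0.042, 0.999, 0.0, 0.0]
force: [-1.0, 0.3, -0.7]
gripper_width: 0.719
```

Request:
arm_command(
  steps=[
    [[0, 0, 0, 0, 0, 0], [0, 0, 0, 0, 0, 0], [0, 0, 0, 0, 0, 0], [0, 0, 0, 0, 0, 0]],
  ],
  claw=48,
)

```text
t: 5.88
ee_pos: [0.6395, 0.0077, 0.0781]
eef_rot: [-0.041, 0.999, 0.0, 0.0]
force: [0.4, 0.3, -0.5]
gripper_width: 0.812
```

Request:
arm_command(
  steps=[
    [[0, 0, -30, 0, 0, 0], [0, 0, -80, 0, 0, 0], [0, 0, -110, 0, 0, 0], [0, 0, -110, 0, 0, 0]],
  ],
)

```text
t: 6.38
ee_pos: [0.641, 0.0077, 0.1909]
eef_rot: [-0.041, 0.999, 0.0, 0.003]
force: [1.2, -0.2, -0.1]
gripper_width: 0.815
```

```bash
python3 - <<'E'
from h import *
g=grab("wrist");cv2.imwrite("pics/w4.png",g[0][:,:,::-1])
go(.6122,.2395,.25,-11.2)
E
python3 tray.py
```

```text
t 6.42 pos [0.6398 0.0077 0.1888] yaw -175.26 j [-0.1   0.52  0.02  1.73 -0.02  0.88  1.59] F [-0.3  0.5  0.6] w 69.3
ROW [8.2, 233.3, -61.2] [0.02, 0.12, 15.94]
scene 607 [ 0.594  -0.0905  4.854 ] rms 0.0016
side 966 [ 0.5905 -0.0915  4.789 ] rms 0.0014
[ 0.5922 -0.091   4.8215]
```

View pics/w4.png

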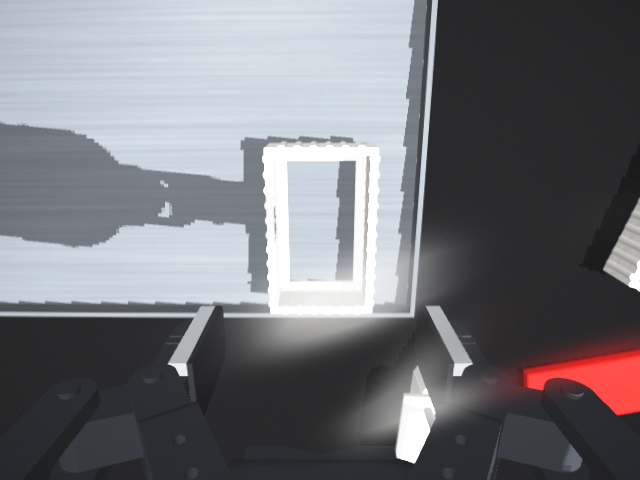

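Request:
arm_command(
  steps=[
    [[2, 55, -15, 0, 0, 4], [4, 110, -30, 0, 0, 8], [6, 165, -45, 0, 0, 12], [8, 220, -60, 0, 0, 16], [8, 233, -61, 0, 0, 16]],
  ],
  claw=0,
)

```text
t: 7.15
ee_pos: [0.6104, 0.2452, 0.2482]
eef_rot: [0.094, 0.996, 0.001, -0.001]
force: [-0.8, 0.5, 0.1]
gripper_width: 0.999
```

Request:
arm_command(
  steps=[
    [[0, 0, 0, 0, 0, 0], [0, 0, 0, 0, 0, 0], [0, 0, 0, 0, 0, 0]],
  ],
)

```text
t: 7.52
ee_pos: [0.6126, 0.2367, 0.2482]
eef_rot: [0.1, 0.995, -0.001, -0.0]
force: [0.6, -0.2, 0.2]
gripper_width: 0.998
```

```bash
python3 - <<'E'
from h import *
g,o=ringfit(.6122,.2395);cv2.imwrite("pics/w5.png",g[0][:,:,::-1]);cv2.imwrite("pics/ow5.png",cv2.resize(o,None,fx=1.5,fy=1.5))
go(.6122,.2395,.25,-11.2)
E
```

```text
depth 3193 (array([614.7, 240.7]), array([103.1,  64.4]), -11.2) zmed 0.0268
t 7.58 pos [0.6126 0.2372 0.2484] yaw 168.58 j [-0.48  0.49  0.06  1.64 -0.03  1.02  0.97] F [-0.6  0.4 -0.2] w 84.9
ROW [0.9, 2.2, -1.6] [-0.05, -0.02, -0.22]
```

View pics/w5.png

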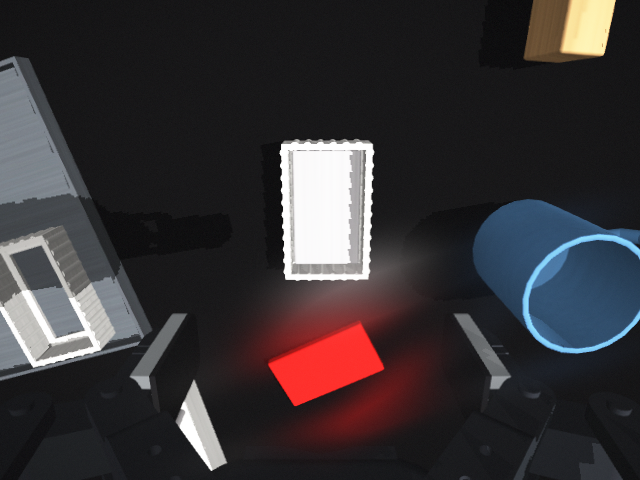

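View pics/ow5.png

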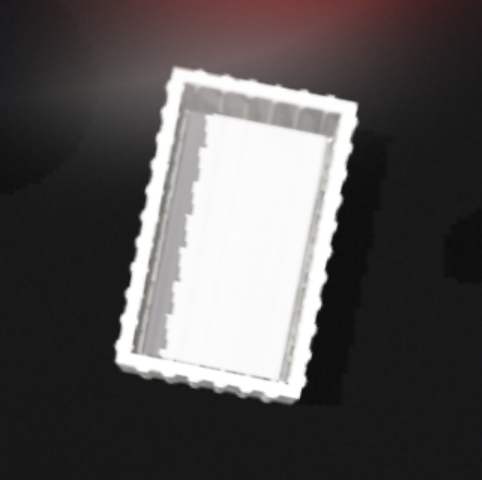

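Request:
arm_command(
  steps=[
    [[-1, 3, 50, 0, 0, 0], [-1, 3, 100, 0, 0, 0], [-1, 3, 150, 0, 0, 0], [-1, 3, 173, 0, 0, 0], [-1, 3, 173, 0, 0, 0]],
  ],
)

```text
t: 8.2
ee_pos: [0.6127, 0.2405, 0.0737]
eef_rot: [0.099, 0.995, -0.001, -0.002]
force: [0.5, 0.1, 1.3]
gripper_width: 0.998
```

Request:
arm_command(
  steps=[
    [[0, 0, 0, 0, 0, 0], [0, 0, 0, 0, 0, 0], [0, 0, 0, 0, 0, 0], [0, 0, 0, 0, 0, 0], [0, 0, 0, 0, 0, 0]],
  ],
  claw=255,
  squeeze=30,
)

```text
t: 8.82
ee_pos: [0.6149, 0.2422, 0.0778]
eef_rot: [0.098, 0.995, 0.001, 0.001]
force: [0.3, -1.2, 6.1]
gripper_width: 0.718
```

Request:
arm_command(
  steps=[
    [[0, 0, -45, 0, 0, 0], [0, 0, -100, 0, 0, 0], [0, 0, -135, 0, 0, 0], [0, 0, -135, 0, 0, 0], [0, 0, -135, 0, 0, 0]],
  ],
)

```text
t: 9.45
ee_pos: [0.6129, 0.2418, 0.2099]
eef_rot: [0.098, 0.995, -0.0, -0.001]
force: [-0.5, -0.0, -1.1]
gripper_width: 0.716
```

```bash
python3 - <<'E'
from h import *
g=grab("wrist");cv2.imwrite("pics/w6.png",g[0][:,:,::-1])
c=cloud(g);z=c[...,2]
m=(g[1]>0)&(z>.042)&(z<.058)&(np.hypot(c[...,0]-.509,c[...,1]-.417)<.06)
print(m.sum(), rect(c[m]) if m.sum()>20 else 0)
go(.510,.417,.2,-13)
E
```

```text
2872 (array([529.4, 412.2]), array([28.4, 24.5]), 75.8)
t 9.5 pos [0.6127 0.2417 0.2092] yaw 168.75 j [-0.48  0.53  0.06  1.67 -0.04  0.95  0.97] F [-0.8 -0.7 -0.9] w 60.8
ROW [134.9, 151.9, 9.4] [-0.09, -0.15, 1.75]
```

View pics/w6.png

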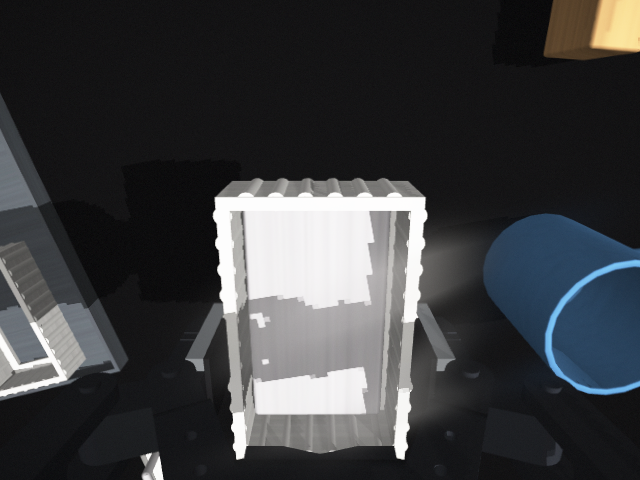

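```bash
python3 - <<'E'
from h import *
go(.53,.31,.2,-13)
E
```

```text
t 9.5 pos [0.6127 0.2417 0.2092] yaw 168.75 j [-0.48  0.53  0.06  1.67 -0.04  0.95  0.97] F [-0.8 -0.7 -0.9] w 60.8
ROW [94.4, 50.9, 9.4] [-0.09, -0.15, 1.75]
```

Request:
arm_command(
  steps=[
    [[48, 25, 9, 0, 0, 2], [94, 51, 9, 0, 0, 2], [94, 51, 9, 0, 0, 2], [94, 51, 9, 0, 0, 2], [94, 51, 9, 0, 0, 2]],
  ],
)

```text
t: 10.12
ee_pos: [0.5324, 0.3089, 0.2012]
eef_rot: [0.117, 0.993, -0.001, -0.0]
force: [-0.2, -0.0, -1.4]
gripper_width: 0.713
```

```bash
python3 - <<'E'
from h import *
g=grab("wrist");cv2.imwrite("pics/w7.png",g[0][:,:,::-1])
c=cloud(g);z=c[...,2]
m=(g[1]>0)&(z>.043)&(z<.058)&(np.hypot(c[...,0]-.509,c[...,1]-.417)<.06)
print(m.sum(), rect(c[m]) if m.sum()>20 else 0)
o=ortho(g,.05,.44,.58,.35,.49,.5);cv2.imwrite("pics/ow7.png",cv2.resize(o,None,fx=2,fy=2))
go(.510,.417,.2,-13)
E
```

```text
7115 (array([509.1, 418.1]), array([66.2, 29.3]), -14.9)
t 10.18 pos [0.5325 0.309  0.2013] yaw 166.6 j [-0.63  0.47  0.05  1.79 -0.03  0.88  0.77] F [ 1.1  0.5 -1.6] w 61.0
ROW [46.9, 99.9, 1.3] [-0.05, 0.0, -0.4]
```

View pics/w7.png

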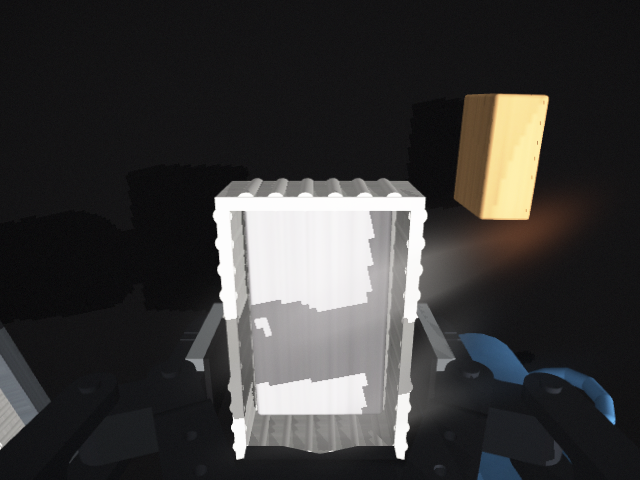

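View pics/ow7.png

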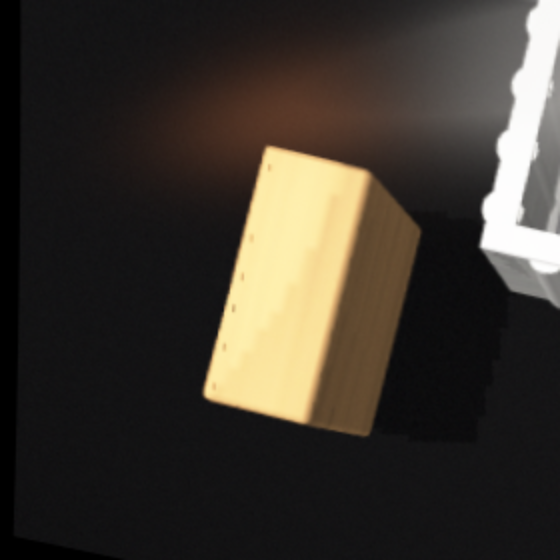

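```bash
cat >> h.py <<'E'
def inhand(z0,z1,yh=34,xh=60):
    s=manip.observe();g=grab("wrist");c=cloud(g)
    t=R.from_quat(s['eef_rot']).inv().apply((c.reshape(-1,3)-s['ee_pos']))*1000
    m=(g[1].ravel()>0)&(t[:,2]>z0)&(t[:,2]<z1)&(abs(t[:,0])<xh)&(abs(t[:,1])<yh)
    T=t[m];print(m.sum(),"x",np.percentile(T[:,0],[.5,99.5]).round(1),"y",np.percentile(T[:,1],[.5,99.5]).round(1),"z",np.percentile(T[:,2],[5,50,95]).round(1))
    return T
E
python3 - <<'E'
from h import *
T=inhand(40,56)
print(np.histogram(T[:,2],12)); print(rect(T[T[:,2]<56]/1000))
go(.5087,.4181,.2,-14)
E
```

```text
14015 x [-46.3  51.4] y [-33.   33.2] z [45.1 50.9 55. ]
(array([ 198,  172,  197,  170,  172,  159,  269, 4006, 5774, 1133,  820,
        945]), array([40.01368152, 41.34577852, 42.67787552, 44.00997252, 45.34206952,
       46.67416652, 48.00626352, 49.33836052, 50.67045753, 52.00255453,
       53.33465153, 54.66674853, 55.99884553]))
(array([1.7, 0.1]), array([100.2,  68. ]), -0.5)
t 10.22 pos [0.5324 0.3091 0.2015] yaw 166.61 j [-0.63  0.47  0.05  1.79 -0.03  0.88  0.77] F [ 0.2  0.4 -0.9] w 60.9
ROW [48.3, 100.5, 1.4] [-0.04, 0.0, 0.61]
```

Request:
arm_command(
  steps=[
    [[23, 50, 1, 0, 0, 0.6], [46, 100, 1, 0, 0, 0.6], [46, 100, 1, 0, 0, 0.6], [46, 100, 1, 0, 0, 0.6], [46, 100, 1, 0, 0, 0.6]],
  ],
)

```text
t: 10.85
ee_pos: [0.5109, 0.4161, 0.2007]
eef_rot: [0.122, 0.993, -0.001, 0.0]
force: [-0.4, -0.6, -1.3]
gripper_width: 0.715
```

Request:
arm_command(
  steps=[
    [[0, 0, 20, 0, 0, 0], [0, 0, 50, 0, 0, 0], [0, 0, 60, 0, 0, 0], [0, 0, 60, 0, 0, 0], [0, 0, 60, 0, 0, 0]],
  ],
)

```text
t: 11.48
ee_pos: [0.5102, 0.4185, 0.1417]
eef_rot: [0.121, 0.993, 0.001, 0.001]
force: [0.4, 0.0, -0.9]
gripper_width: 0.716
```

```bash
python3 - <<'E'
from h import *
for n in("scene","side"):
    g=grab(n);u,v=proj([.509,.418,.06],g)[0].astype(int)
    a=g[0][max(v-50,0):v+50,max(u-65,0):u+65,::-1];cv2.imwrite(f"pics/st_{n}.png",cv2.resize(a,None,fx=5,fy=5,interpolation=cv2.INTER_CUBIC))
go(.5087,.4181,.14,-14)
E
```

```text
t 11.57 pos [0.5102 0.4187 0.142 ] yaw 166.14 j [-0.78  0.61  0.04  1.71 -0.03  0.82  0.6 ] F [-0.1  0.4 -0.8] w 60.9
ROW [1.3, -0.9, 2.0] [0.11, 0.07, 0.14]
```

View pics/st_scene.png

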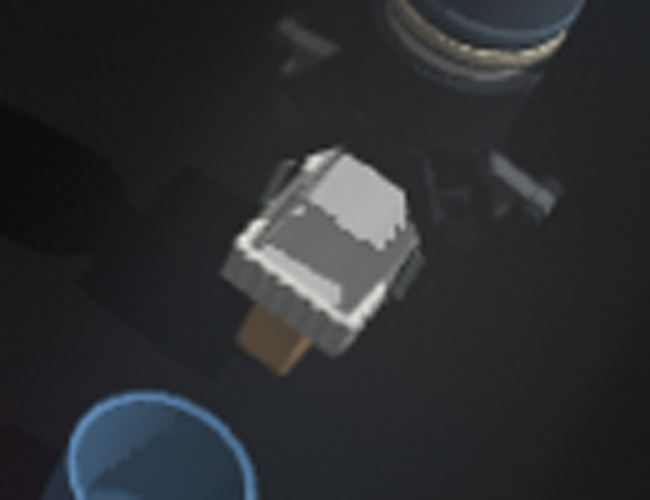

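View pics/st_side.png

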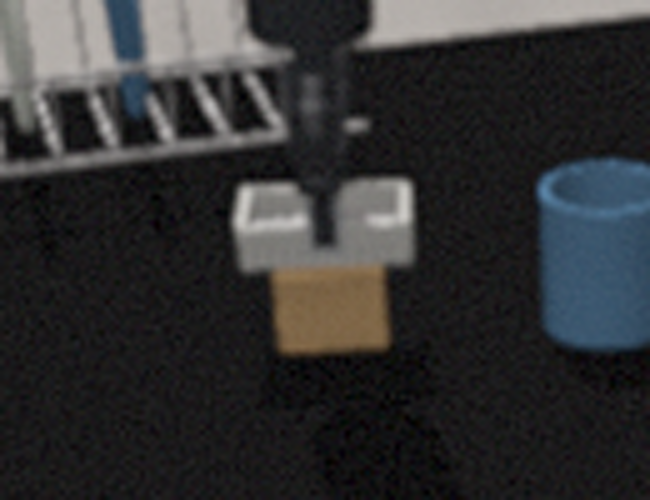

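Request:
arm_command(
  steps=[
    [[0, -1, 10, 0, 0, 0], [0, -1, 20, 0, 0, 0], [0, -1, 30, 0, 0, 0], [0, -1, 38, 0, 0, 0], [0, -1, 38, 0, 0, 0]],
  ],
)

```text
t: 12.2
ee_pos: [0.509, 0.4169, 0.1018]
eef_rot: [0.121, 0.993, -0.001, -0.001]
force: [-0.8, 0.4, -0.2]
gripper_width: 0.714
```

Request:
arm_command(
  steps=[
    [[0, 0, 8, 0, 0, 0], [0, 0, 16, 0, 0, 0], [0, 0, 23, 0, 0, 0], [0, 0, 25, 0, 0, 0], [0, 0, 25, 0, 0, 0]],
  ],
)

```text
t: 12.82
ee_pos: [0.5095, 0.4173, 0.0779]
eef_rot: [0.121, 0.993, 0.0, 0.0]
force: [-0.3, 0.3, 0.3]
gripper_width: 0.719
```

```bash
python3 - <<'E'
from h import *
for n in("scene","side"):
    g=grab(n);u,v=proj([.509,.418,.06],g)[0].astype(int)
    a=g[0][max(v-50,0):v+50,max(u-65,0):u+65,::-1];cv2.imwrite(f"pics/st2_{n}.png",cv2.resize(a,None,fx=5,fy=5,interpolation=cv2.INTER_CUBIC))
T=inhand(10,40)
go(.5087,.4181,.078,-14)
E
```

```text
45804 x [-12.3  46.2] y [-33.2  33.2] z [17.9 19.  27.8]
t 12.97 pos [0.5095 0.4173 0.0779] yaw 166.15 j [-0.77  0.69  0.03  1.74 -0.03  0.71  0.6 ] F [ 0.1  0.1 -0.4] w 61.1
ROW [0.9, 0.5, -0.1] [0.02, 0.01, 0.15]
```

View pics/st2_scene.png

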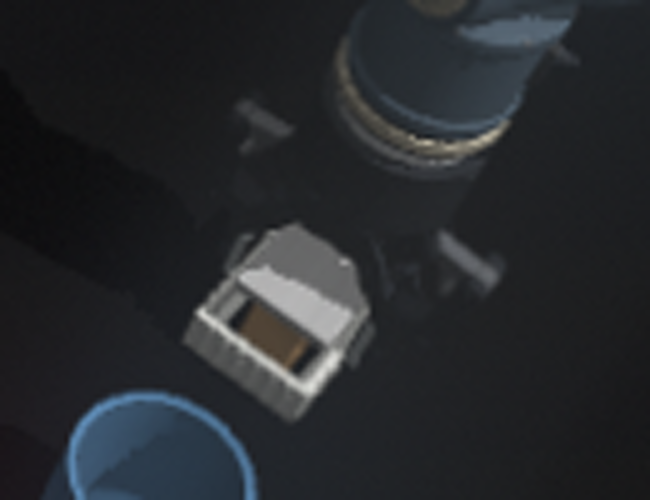

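View pics/st2_side.png

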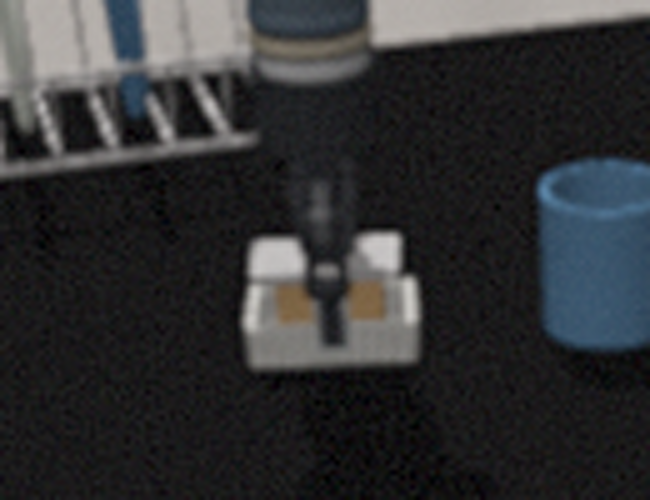

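Request:
arm_command(
  steps=[
    [[0, 0, 0, 0, 0, 0], [0, 0, 0, 0, 0, 0], [0, 0, 0, 0, 0, 0], [0, 0, 0, 0, 0, 0]],
  ],
  claw=0,
)

```text
t: 13.48
ee_pos: [0.5094, 0.4173, 0.0779]
eef_rot: [0.121, 0.993, 0.0, -0.0]
force: [0.3, -0.6, -0.6]
gripper_width: 1.004
```

Request:
arm_command(
  steps=[
    [[0, 0, -30, 0, 0, 0], [0, 0, -80, 0, 0, 0], [0, 0, -130, 0, 0, 0], [0, 0, -170, 0, 0, 0], [0, 0, -170, 0, 0, 0]],
  ],
)

```text
t: 14.1
ee_pos: [0.5109, 0.4184, 0.2522]
eef_rot: [0.121, 0.993, 0.003, 0.003]
force: [-0.3, 0.6, -0.1]
gripper_width: 0.999
```

Request:
arm_command(
  steps=[
    [[0, 0, 0, 0, 0, 0], [0, 0, 0, 0, 0, 0], [0, 0, 0, 0, 0, 0], [0, 0, 0, 0, 0, 0]],
  ],
)

```text
t: 14.6
ee_pos: [0.5093, 0.4171, 0.2471]
eef_rot: [0.121, 0.993, -0.0, -0.0]
force: [0.9, -0.6, 0.2]
gripper_width: 0.998
```

```bash
python3 - <<'E'
from h import *
g,o=ringfit(.5087,.4181,.058,.08);cv2.imwrite("pics/w8.png",g[0][:,:,::-1])
go(.5087,.4181,.124,-14)
E
```

```text
depth 10387 (array([507.8, 419. ]), array([88.1, 50.1]), -13.3) zmed 0.059
t 14.65 pos [0.5093 0.4172 0.2473] yaw 166.15 j [-0.78  0.49  0.05  1.64 -0.02  1.02  0.6 ] F [ 0.  -0.2  0.2] w 85.3
ROW [0.8, 0.8, 123.3] [-0.04, -0.03, 0.15]
```

View pics/w8.png

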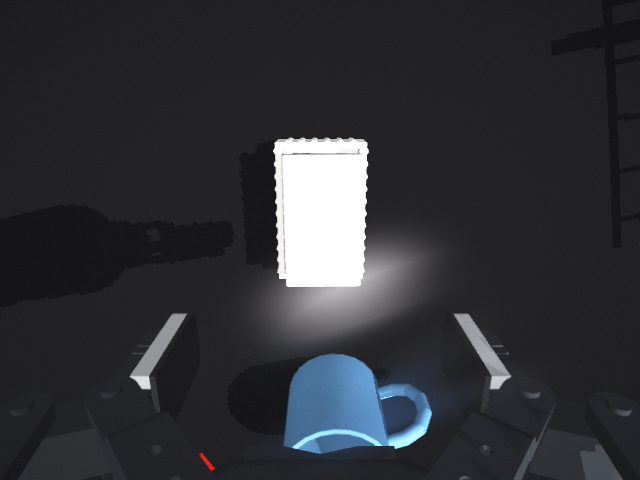

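Request:
arm_command(
  steps=[
    [[2, 1, 40, 0, 0, -0.5], [2, 1, 90, 0, 0, -0.5], [2, 1, 118, 0, 0, -0.5], [2, 1, 123, 0, 0, -0.5], [2, 1, 123, 0, 0, -0.5]],
  ],
)

```text
t: 15.28
ee_pos: [0.5081, 0.4191, 0.1255]
eef_rot: [0.116, 0.993, 0.0, 0.0]
force: [0.2, -0.5, 0.2]
gripper_width: 1.001
```

Request:
arm_command(
  steps=[
    [[0, 0, 0, 0, 0, 0], [0, 0, 0, 0, 0, 0], [0, 0, 0, 0, 0, 0], [0, 0, 0, 0, 0, 0], [0, 0, 0, 0, 0, 0]],
  ],
  claw=255,
)

```text
t: 15.9
ee_pos: [0.5083, 0.4191, 0.1266]
eef_rot: [0.116, 0.993, 0.001, 0.001]
force: [-0.2, -1.5, 6.2]
gripper_width: 0.559
```

Request:
arm_command(
  steps=[
    [[0, 0, -30, 0, 0, 0], [0, 0, -70, 0, 0, 0], [0, 0, -80, 0, 0, 0], [0, 0, -80, 0, 0, 0], [0, 0, -80, 0, 0, 0]],
  ],
)

```text
t: 16.52
ee_pos: [0.507, 0.4182, 0.2032]
eef_rot: [0.116, 0.993, -0.001, -0.001]
force: [0.1, -0.6, -1.3]
gripper_width: 0.553
```

```bash
python3 - <<'E'
from h import *
T=inhand(55,80,yh=26)
g=grab("wrist");cv2.imwrite("pics/w9.png",g[0][:,:,::-1])
x,y=slot(TR,.055,-.005);go(x,y,.2,TR[2])
E
```

```text
29716 x [-42.4  44.4] y [-24.6  24.7] z [66.6 67.7 68.8]
t 16.62 pos [0.5071 0.4182 0.2032] yaw 166.65 j [-0.78  0.53  0.04  1.68 -0.03  0.93  0.61] F [-0.1  0.2 -0.6] w 47.2
ROW [-254.0, -463.5, 3.8] [-0.12, -0.11, -18.15]
```

View pics/w9.png

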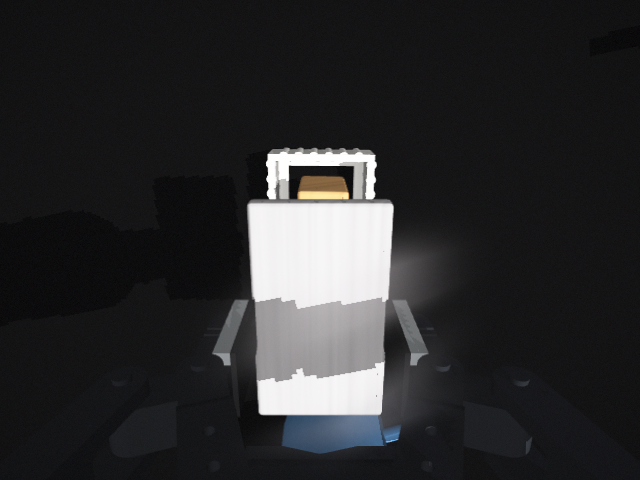

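Request:
arm_command(
  steps=[
    [[-29, -53, 3, 0, 0, -4], [-58, -106, 3, 0, 0, -8], [-87, -159, 3, 0, 0, -12], [-116, -212, 3, 0, 0, -18], [-145, -265, 3, 0, 0, -18]],
  ],
)

```text
t: 17.25
ee_pos: [0.5876, 0.1254, 0.201]
eef_rot: [-0.041, 0.999, -0.0, -0.001]
force: [1.4, -0.2, -0.4]
gripper_width: 0.561
```

```bash
python3 - <<'E'
from h import *
x,y=slot(TR,.055,-.002);go(x,y,.15,TR[2])
E
```

```text
t 17.25 pos [0.5876 0.1254 0.201 ] yaw -175.32 j [-0.29  0.45  0.01  1.82 -0.    0.87  1.38] F [ 1.4 -0.2 -0.4] w 47.7
ROW [-41.8, -217.9, 50.9] [0.0, -0.07, -0.12]
```

Request:
arm_command(
  steps=[
    [[-11, -58, 12, 0, 0, 0], [-22, -115, 25, 0, 0, 0], [-33, -172, 38, 0, 0, 0], [-42, -218, 51, 0, 0, 0], [-42, -218, 51, 0, 0, 0]],
  ],
)

```text
t: 17.88
ee_pos: [0.6462, -0.0928, 0.1485]
eef_rot: [-0.036, 0.999, -0.001, -0.002]
force: [-0.5, -0.4, 0.1]
gripper_width: 0.558
```

Request:
arm_command(
  steps=[
    [[0, 0, 0, 0, 0, 0], [0, 0, 0, 0, 0, 0], [0, 0, 0, 0, 0, 0], [0, 0, 0, 0, 0, 0]],
  ],
)

```text
t: 18.38
ee_pos: [0.6472, -0.0856, 0.1511]
eef_rot: [-0.041, 0.999, 0.0, 0.0]
force: [-0.4, -0.3, -1.3]
gripper_width: 0.554
```

```bash
python3 - <<'E'
from h import *
T=inhand(55,75,yh=26)
x,y=slot(TR,.055,-.002);go(x,y,.0805,TR[2])
E
```

```text
29688 x [-42.2  44.4] y [-24.8  24.4] z [66.6 67.7 68.8]
t 18.43 pos [ 0.6472 -0.0859  0.1511] yaw -175.3 j [ 0.04  0.59  0.04  1.73 -0.03  0.83  1.74] F [ 0.9 -0.5 -0.5] w 47.5
ROW [0.4, -2.5, 70.6] [0.01, 0.02, -0.1]
```

Request:
arm_command(
  steps=[
    [[0, -2, 35, 0, 0, 0], [0, -2, 60, 0, 0, 0], [0, -2, 71, 0, 0, 0], [0, -2, 71, 0, 0, 0], [0, -2, 71, 0, 0, 0]],
  ],
)

```text
t: 19.05
ee_pos: [0.6478, -0.0885, 0.0805]
eef_rot: [-0.041, 0.999, -0.0, 0.001]
force: [0.1, 1.3, -0.5]
gripper_width: 0.561
```

Request:
arm_command(
  steps=[
    [[0, 0, 0, 0, 0, 0], [0, 0, 0, 0, 0, 0], [0, 0, 0, 0, 0, 0], [0, 0, 0, 0, 0, 0]],
  ],
  claw=60,
)

```text
t: 19.55
ee_pos: [0.6473, -0.0885, 0.0799]
eef_rot: [-0.041, 0.999, 0.0, 0.0]
force: [0.6, -0.5, -0.5]
gripper_width: 0.763
```

Request:
arm_command(
  steps=[
    [[0, 0, -50, 0, 0, 0], [0, 0, -110, 0, 0, 0], [0, 0, -130, 0, 0, 0], [0, 0, -130, 0, 0, 0]],
  ],
)

```text
t: 20.05
ee_pos: [0.6478, -0.0886, 0.2113]
eef_rot: [-0.04, 0.999, -0.0, 0.002]
force: [-0.6, -0.5, -0.7]
gripper_width: 0.759
```

```bash
python3 - <<'E'
from h import *
g=grab("wrist");cv2.imwrite("pics/w10.png",g[0][:,:,::-1])
c=cloud(g);z=c[...,2]
m=(z>.007)&(z<.016)&(np.hypot(c[...,0]-.647,c[...,1]+.0885)<.055);print(m.sum(),rect(c[m]),np.median(z[m]))
go(.5087,.4181,.25,-14)
E
```

```text
9596 (array([646.9, -88.9]), array([88.3, 50.2]), 5.3) 0.011990423880381755
t 20.1 pos [ 0.6468 -0.0884  0.2093] yaw -175.35 j [ 0.04  0.52  0.04  1.69 -0.03  0.94  1.74] F [-0.7 -0.2 -0.4] w 65.1
ROW [96.7, 516.0, -40.5] [0.01, -0.04, 18.65]
```

View pics/w10.png

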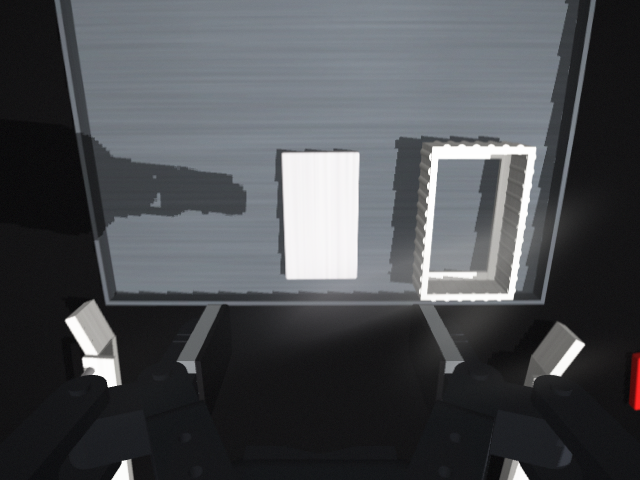

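Request:
arm_command(
  steps=[
    [[11, 60, -10, 0, 0, 4], [22, 120, -20, 0, 0, 8], [33, 180, -30, 0, 0, 12], [44, 240, -40, 0, 0, 16], [55, 300, -40, 0, 0, 19]],
  ],
  claw=0,
)

```text
t: 20.72
ee_pos: [0.5668, 0.2077, 0.248]
eef_rot: [0.126, 0.992, -0.001, -0.001]
force: [0.8, 0.1, -0.2]
gripper_width: 0.999
```

```bash
python3 - <<'E'
from h import *
go(.5087,.4181,.25,-14)
E
```

```text
t 20.73 pos [0.5668 0.2077 0.248 ] yaw 165.54 j [-0.46  0.41  0.05  1.77 -0.03  0.97  0.92] F [ 0.8  0.1 -0.2] w 84.9
ROW [108.8, 189.3, -2.1] [-0.1, -0.13, -0.46]
```

Request:
arm_command(
  steps=[
    [[28, 48, -2, 0, 0, 0], [56, 96, -2, 0, 0, 0], [84, 144, -2, 0, 0, 0], [109, 188, -2, 0, 0, 0], [109, 188, -2, 0, 0, 0]],
  ],
)

```text
t: 21.35
ee_pos: [0.5049, 0.4203, 0.2484]
eef_rot: [0.12, 0.993, -0.001, -0.003]
force: [0.2, 0.2, -0.6]
gripper_width: 0.999
```

Request:
arm_command(
  steps=[
    [[0, 0, 0, 0, 0, 0], [0, 0, 0, 0, 0, 0], [0, 0, 0, 0, 0, 0], [0, 0, 0, 0, 0, 0]],
  ],
)

```text
t: 21.85
ee_pos: [0.5096, 0.4145, 0.252]
eef_rot: [0.126, 0.992, 0.0, 0.0]
force: [-0.0, 0.7, -1.1]
gripper_width: 0.996
```

```bash
python3 - <<'E'
from h import *
g,o=ringfit(.5087,.4181);cv2.imwrite("pics/w11.png",g[0][:,:,::-1]);cv2.imwrite("pics/ow11.png",cv2.resize(o,None,fx=1.5,fy=1.5))
go(.5087,.4181,.0765,-14)
E
```

```text
depth 3224 (array([509.4, 417.2]), array([103.2,  64.3]), -13.8) zmed 0.0267
t 21.9 pos [0.5095 0.4147 0.252 ] yaw 165.6 j [-0.75  0.48  0.01  1.64 -0.    1.02  0.58] F [-0.9 -0.2  0.5] w 85.0
ROW [1.6, 3.1, 175.5] [0.01, 0.01, -0.4]
```

View pics/ow11.png

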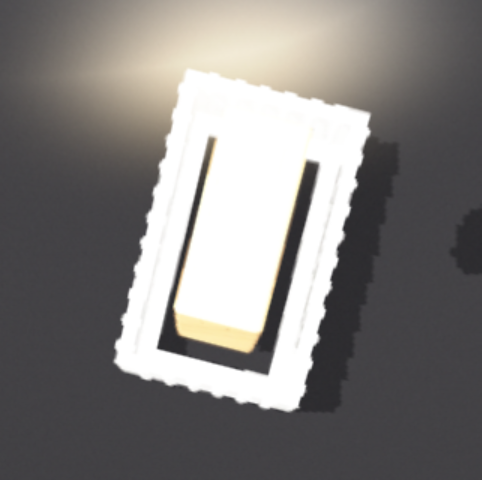

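Request:
arm_command(
  steps=[
    [[1, 2, 50, 0, 0, -0.5], [1, 2, 100, 0, 0, -0.5], [1, 2, 150, 0, 0, -0.5], [1, 2, 174, 0, 0, -0.5], [1, 2, 174, 0, 0, -0.5]],
  ],
)

```text
t: 22.52
ee_pos: [0.5078, 0.4165, 0.0758]
eef_rot: [0.121, 0.993, -0.002, -0.001]
force: [-0.4, -0.8, -0.4]
gripper_width: 0.998
```

Request:
arm_command(
  steps=[
    [[0, 0, 0, 0, 0, 0], [0, 0, 0, 0, 0, 0], [0, 0, 0, 0, 0, 0], [0, 0, 0, 0, 0, 0], [0, 0, 0, 0, 0, 0]],
  ],
  claw=255,
)

```text
t: 23.15
ee_pos: [0.5096, 0.4182, 0.0799]
eef_rot: [0.121, 0.993, 0.001, 0.001]
force: [-0.4, -0.5, 7.0]
gripper_width: 0.716
```

Request:
arm_command(
  steps=[
    [[0, 0, -40, 0, 0, 0], [0, 0, -90, 0, 0, 0], [0, 0, -120, 0, 0, 0], [0, 0, -120, 0, 0, 0], [0, 0, -120, 0, 0, 0]],
  ],
)

```text
t: 23.78
ee_pos: [0.5081, 0.4169, 0.1969]
eef_rot: [0.121, 0.993, -0.001, -0.001]
force: [-0.3, -0.5, -0.9]
gripper_width: 0.714
```

```bash
python3 - <<'E'
from h import *
T=inhand(40,54)
x,y=slot(TR,-.055,.096);go(x,y,.2,TR[2])
E
```

```text
11061 x [-47.7  51.1] y [-33.2  33.3] z [43.9 52.8 53.8]
t 23.82 pos [0.5079 0.4168 0.1963] yaw 166.15 j [-0.75  0.54  0.    1.68 -0.    0.92  0.58] F [-0.5 -0.1 -0.3] w 61.3
ROW [-120.3, -399.5, -3.0] [-0.12, -0.11, -18.65]
```

Request:
arm_command(
  steps=[
    [[-17, -57, 3, 0, 0, -4], [-34, -114, 3, 0, 0, -8], [-51, -171, 3, 0, 0, -12], [-68, -228, 3, 0, 0, -16], [-85, -285, 3, 0, 0, -18.5]],
  ],
)

```text
t: 24.45
ee_pos: [0.5221, 0.1182, 0.1934]
eef_rot: [-0.041, 0.999, -0.0, -0.001]
force: [1.3, -0.3, -0.8]
gripper_width: 0.717
```

```bash
python3 - <<'E'
from h import *
x,y=slot(TR,-.055,.096);go(x,y,.16,TR[2])
E
```

```text
t 24.45 pos [0.5221 0.1182 0.1934] yaw -175.25 j [-0.27  0.37 -0.03  1.97  0.02  0.8   1.34] F [ 1.3 -0.3 -0.8] w 61.0
ROW [2.7, -118.3, 33.5] [-0.03, -0.15, -0.05]
```

Request:
arm_command(
  steps=[
    [[0, -55, 15, 0, 0, 0], [0, -110, 30, 0, 0, 0], [0, -118, 33, 0, 0, 0], [0, -118, 33, 0, 0, 0], [0, -118, 33, 0, 0, 0]],
  ],
)

```text
t: 25.08
ee_pos: [0.5325, 0.0047, 0.1616]
eef_rot: [-0.042, 0.999, 0.001, -0.0]
force: [-0.7, 0.6, -0.2]
gripper_width: 0.716
```

Request:
arm_command(
  steps=[
    [[0, 0, 0, 0, 0, 0], [0, 0, 0, 0, 0, 0], [0, 0, 0, 0, 0, 0]],
  ],
)

```text
t: 25.45
ee_pos: [0.5326, 0.0032, 0.162]
eef_rot: [-0.041, 0.999, 0.0, 0.0]
force: [0.2, 0.9, -1.8]
gripper_width: 0.716
```

```bash
python3 - <<'E'
from h import *
T=inhand(40,56)
g=grab("wrist");cv2.imwrite("pics/w12.png",g[0][:,:,::-1])
x,y=slot(TR,-.053,.096);go(x,y,.083,TR[2])
E
```

```text
13103 x [-47.6  51.4] y [-33.2  33.2] z [44.7 52.9 55.1]
t 25.55 pos [0.5325 0.0029 0.1619] yaw -175.34 j [-0.08  0.41 -0.01  2.01  0.    0.72  1.56] F [-0.5 -0.  -0. ] w 60.9
ROW [1.6, -2.6, 78.9] [0.0, 0.01, -0.14]
```

View pics/w12.png

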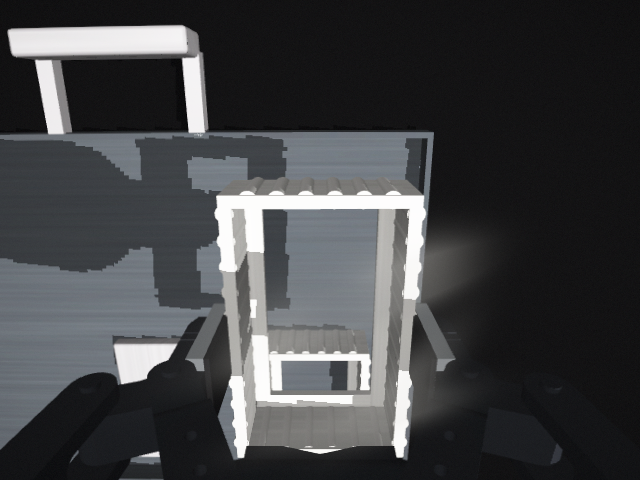

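Request:
arm_command(
  steps=[
    [[0, -2, 35, 0, 0, 0], [0, -2, 65, 0, 0, 0], [0, -2, 79, 0, 0, 0], [0, -2, 79, 0, 0, 0], [0, -2, 79, 0, 0, 0]],
  ],
)

```text
t: 26.18
ee_pos: [0.5331, 0.0008, 0.0832]
eef_rot: [-0.041, 0.999, 0.0, 0.0]
force: [0.2, 0.5, -1.5]
gripper_width: 0.719
```

Request:
arm_command(
  steps=[
    [[0, 0, 0, 0, 0, 0], [0, 0, 0, 0, 0, 0], [0, 0, 0, 0, 0, 0], [0, 0, 0, 0, 0, 0]],
  ],
  claw=48,
)

```text
t: 26.68
ee_pos: [0.5327, 0.0007, 0.0829]
eef_rot: [-0.041, 0.999, 0.0, 0.0]
force: [0.3, -0.0, 0.5]
gripper_width: 0.812
```

Request:
arm_command(
  steps=[
    [[0, 0, -30, 0, 0, 0], [0, 0, -80, 0, 0, 0], [0, 0, -120, 0, 0, 0], [0, 0, -150, 0, 0, 0], [0, 0, -150, 0, 0, 0]],
  ],
)

```text
t: 27.3
ee_pos: [0.5339, 0.0008, 0.2353]
eef_rot: [-0.04, 0.999, 0.0, 0.003]
force: [0.1, 0.1, -1.3]
gripper_width: 0.812
```

```bash
python3 - <<'E'
from h import *
g=grab("wrist");cv2.imwrite("pics/w13.png",g[0][:,:,::-1])
s=grab("scene");cv2.imwrite("pics/s13.png",s[0][:,:,::-1])
for n in("scene","side"):
    g=grab(n);c=cloud(g);z=c[...,2]
    m=(g[1]>0)&(z>.02)&(z<.032)&(np.hypot(c[...,0]-.495,c[...,1]+.4193)<.075);print(m.sum(),rect(c[m]))
go(.495,-.4193,.25,-13.6)
E
```

```text
228 (array([ 495.8, -417.9]), array([103.6,  68. ]), -12.2)
741 (array([ 494.3, -419.3]), array([102.5,  66. ]), -13.9)
t 27.5 pos [0.5319 0.0007 0.2315] yaw -175.35 j [-0.08  0.32 -0.    1.95  0.    0.88  1.57] F [-0.1  0.1 -0.4] w 69.0
ROW [70.9, -415.6, -18.4] [-0.02, -0.15, 18.25]
```

View pics/w13.png

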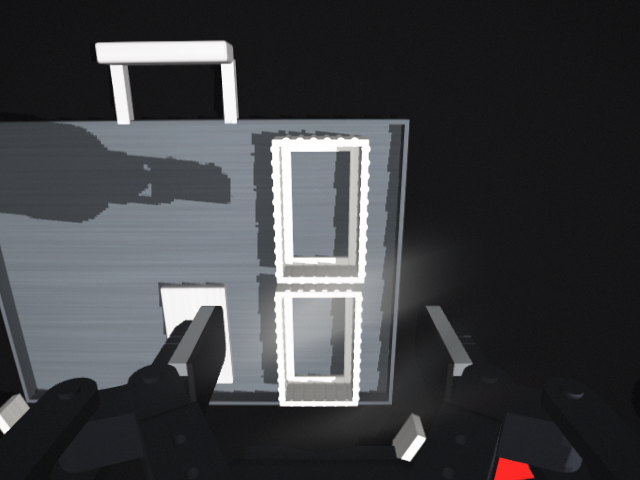

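View pics/s13.png

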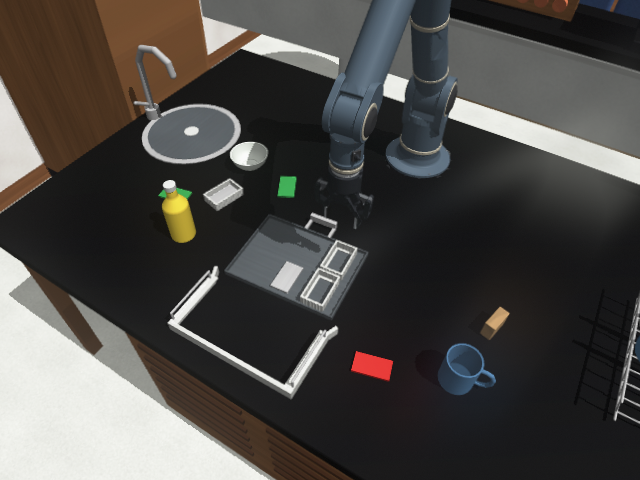

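Request:
arm_command(
  steps=[
    [[11, -60, -5, 0, 0, 4], [22, -120, -10, 0, 0, 8], [33, -180, -15, 0, 0, 12], [44, -240, -18, 0, 0, 16], [53, -300, -18, 0, 0, 18]],
  ],
  claw=0,
)

```text
t: 28.12
ee_pos: [0.5034, -0.3042, 0.2497]
eef_rot: [0.117, 0.993, 0.0, -0.001]
force: [1.0, -0.3, -0.4]
gripper_width: 1.002
```

```bash
python3 - <<'E'
from h import *
go(.495,-.4193,.25,-13.6)
for n in("scene","side"):
    g=grab(n);c=cloud(g);z=c[...,2];p=g[0].astype(int)
    m=(g[1]>0)&(p[...,0]-p[...,2]>60)&(p[...,1]-p[...,2]>60)&(z>.01)&(z<.12)&(abs(c[...,0]-.65)<.2)
    print(n,m.sum(),c[m].min(0).round(3),c[m].max(0).round(3))
E
```

```text
t 28.12 pos [ 0.5034 -0.3042  0.2497] yaw 166.57 j [ 0.33  0.38  0.18  1.81 -0.08  0.96  1.88] F [ 1.  -0.3 -0.4] w 85.2
ROW [-18.5, -113.9, -0.4] [0.03, -0.11, 0.17]
scene 737 [ 0.648 -0.434  0.01 ] [ 0.709 -0.385  0.12 ]
side 2037 [ 0.635 -0.46   0.01 ] [ 0.693 -0.393  0.12 ]
```

Request:
arm_command(
  steps=[
    [[-9, -55, 0, 0, 0, 0], [-18, -110, 0, 0, 0, 0], [-18, -113, 0, 0, 0, 0], [-18, -113, 0, 0, 0, 0], [-18, -113, 0, 0, 0, 0]],
  ],
)

```text
t: 28.85
ee_pos: [0.4963, -0.4145, 0.25]
eef_rot: [0.115, 0.993, 0.001, -0.0]
force: [-0.3, -0.6, -0.2]
gripper_width: 1.001
```

Request:
arm_command(
  steps=[
    [[0, 0, 0, 0, 0, 0], [0, 0, 0, 0, 0, 0], [0, 0, 0, 0, 0, 0], [0, 0, 0, 0, 0, 0]],
  ],
)

```text
t: 29.35
ee_pos: [0.4956, -0.4166, 0.2509]
eef_rot: [0.116, 0.993, 0.0, 0.0]
force: [0.4, 0.4, -0.1]
gripper_width: 1.0
```

```bash
python3 - <<'E'
from h import *
g,o=ringfit(.495,-.4193);cv2.imwrite("pics/w14.png",g[0][:,:,::-1]);cv2.imwrite("pics/ow14.png",cv2.resize(o,None,fx=1.5,fy=1.5))
go(.495,-.4193,.25,-13.6)
E
```

```text
depth 3117 (array([ 496. , -418.7]), array([102.6,  64.3]), -13.6) zmed 0.0267
t 29.4 pos [ 0.4955 -0.4167  0.2508] yaw 166.64 j [ 0.49  0.47  0.21  1.67 -0.11  1.01  2.07] F [-0.3 -0.7 -0.5] w 85.1
ROW [-0.1, -2.7, 0.8] [0.0, 0.0, 0.24]
```

View pics/w14.png

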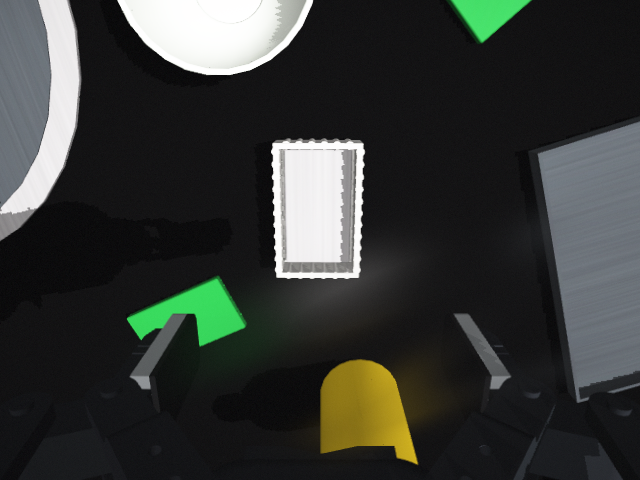

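View pics/ow14.png

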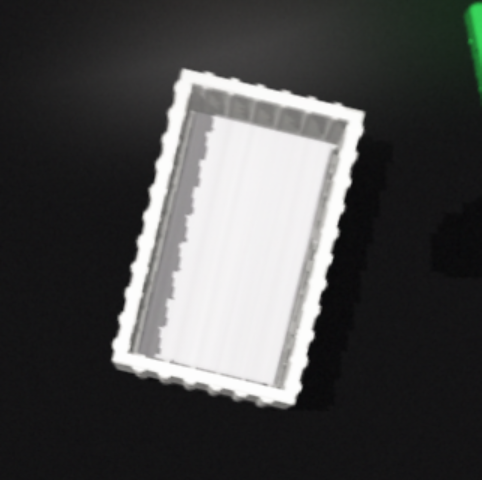

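Request:
arm_command(
  steps=[
    [[-1, -2, 50, 0, 0, 0], [-1, -2, 100, 0, 0, 0], [-1, -2, 150, 0, 0, 0], [-1, -2, 174, 0, 0, 0], [-1, -2, 174, 0, 0, 0]],
  ],
)

```text
t: 30.02
ee_pos: [0.495, -0.418, 0.0746]
eef_rot: [0.116, 0.993, 0.001, -0.002]
force: [-0.3, -0.0, 0.1]
gripper_width: 0.999
```

Request:
arm_command(
  steps=[
    [[0, 0, 0, 0, 0, 0], [0, 0, 0, 0, 0, 0], [0, 0, 0, 0, 0, 0], [0, 0, 0, 0, 0, 0], [0, 0, 0, 0, 0, 0]],
  ],
  claw=255,
)

```text
t: 30.65
ee_pos: [0.497, -0.4196, 0.0788]
eef_rot: [0.116, 0.993, -0.001, 0.001]
force: [-1.1, 0.1, 6.9]
gripper_width: 0.713
```

Request:
arm_command(
  steps=[
    [[0, 0, -40, 0, 0, 0], [0, 0, -100, 0, 0, 0], [0, 0, -150, 0, 0, 0], [0, 0, -150, 0, 0, 0], [0, 0, -150, 0, 0, 0]],
  ],
)

```text
t: 31.28
ee_pos: [0.4956, -0.4182, 0.2262]
eef_rot: [0.116, 0.993, 0.001, -0.001]
force: [-0.2, 0.8, -1.1]
gripper_width: 0.719
```

```bash
python3 - <<'E'
from h import *
T=inhand(40,56)
g=grab("wrist");cv2.imwrite("pics/w15.png",g[0][:,:,::-1])
go(.5107,.4176,.22,-14)
E
```

```text
13892 x [-46.7  52.3] y [-33.1  33.1] z [45.  51.9 55. ]
t 31.38 pos [ 0.4953 -0.418   0.2248] yaw 166.65 j [ 0.49  0.5   0.21  1.69 -0.12  0.97  2.08] F [ 0.3 -0.8 -1.8] w 61.0
ROW [177.8, 816.6, 6.8] [0.1, -0.2, 0.65]
```

View pics/w15.png

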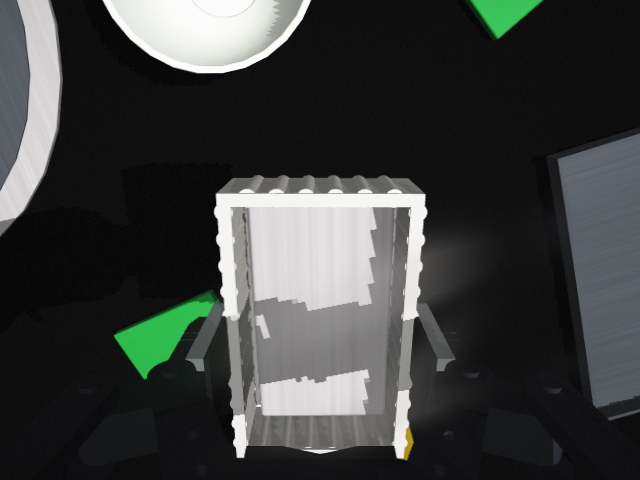

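Request:
arm_command(
  steps=[
    [[12, 58, 0, 0, 0, 0], [25, 116, 0, 0, 0, 0], [38, 174, 0, 0, 0, 0], [50, 232, 0, 0, 0, 0], [63, 290, 0, 0, 0, 0]],
  ],
)

```text
t: 32.0
ee_pos: [0.5009, -0.12, 0.2254]
eef_rot: [0.116, 0.993, 0.0, -0.001]
force: [1.9, 0.4, -1.2]
gripper_width: 0.713
```

Request:
arm_command(
  steps=[
    [[12, 58, 0, 0, 0, 0], [25, 116, 0, 0, 0, 0], [38, 174, 0, 0, 0, 0], [50, 232, 0, 0, 0, 0], [63, 290, 0, 0, 0, 0]],
  ],
)

```text
t: 32.62
ee_pos: [0.5067, 0.1761, 0.2253]
eef_rot: [0.116, 0.993, -0.001, -0.001]
force: [0.6, -0.3, -1.1]
gripper_width: 0.721
```

```bash
python3 - <<'E'
from h import *
go(.5107,.4176,.2,-14)
E
```

```text
t 32.62 pos [0.5067 0.1761 0.2253] yaw 166.63 j [-0.42  0.33  0.01  1.95 -0.    0.87  0.93] F [ 0.6 -0.3 -1.1] w 61.3
ROW [51.8, 235.9, 25.1] [-0.09, -0.12, 0.63]
```

Request:
arm_command(
  steps=[
    [[12, 58, 10, 0, 0, 0.6], [25, 114, 20, 0, 0, 0.6], [38, 172, 25, 0, 0, 0.6], [51, 230, 25, 0, 0, 0.6], [52, 236, 25, 0, 0, 0.6]],
  ],
)

```text
t: 33.25
ee_pos: [0.5083, 0.4219, 0.1995]
eef_rot: [0.117, 0.993, 0.001, -0.002]
force: [0.1, 0.3, -1.6]
gripper_width: 0.716
```

Request:
arm_command(
  steps=[
    [[0, 0, 0, 0, 0, 0], [0, 0, 0, 0, 0, 0], [0, 0, 0, 0, 0, 0], [0, 0, 0, 0, 0, 0], [0, 0, 0, 0, 0, 0]],
  ],
)

```text
t: 33.88
ee_pos: [0.5116, 0.4158, 0.2021]
eef_rot: [0.122, 0.993, 0.0, 0.0]
force: [-0.7, -0.8, -0.7]
gripper_width: 0.721
```

```bash
python3 - <<'E'
from h import *
T=inhand(40,56)
go(.5109,.4176,.14,-14)
E
```

```text
13879 x [-46.5  52.2] y [-33.   33.1] z [44.9 51.9 55.1]
t 33.92 pos [0.5115 0.4159 0.202 ] yaw 166.03 j [-0.72  0.54 -0.03  1.67  0.02  0.93  0.56] F [-0.5 -0.  -1.7] w 61.0
ROW [1.0, 1.5, 62.0] [0.01, 0.01, 0.03]
```

Request:
arm_command(
  steps=[
    [[1, 1, 30, 0, 0, 0], [1, 1, 60, 0, 0, 0], [1, 1, 60, 0, 0, 0], [1, 1, 60, 0, 0, 0], [1, 1, 60, 0, 0, 0]],
  ],
)

```text
t: 34.55
ee_pos: [0.5114, 0.418, 0.1436]
eef_rot: [0.122, 0.993, 0.001, 0.001]
force: [-0.1, 0.2, -0.8]
gripper_width: 0.717
```

Request:
arm_command(
  steps=[
    [[0, 0, 10, 0, 0, 0], [0, 0, 20, 0, 0, 0], [0, 0, 30, 0, 0, 0], [0, 0, 38, 0, 0, 0], [0, 0, 38, 0, 0, 0]],
  ],
)

```text
t: 35.17
ee_pos: [0.5103, 0.4171, 0.1028]
eef_rot: [0.121, 0.993, -0.001, -0.001]
force: [1.0, -0.1, -0.5]
gripper_width: 0.716
```

Request:
arm_command(
  steps=[
    [[0, 0, 8, 0, 0, 0], [0, 0, 16, 0, 0, 0], [0, 0, 23, 0, 0, 0], [0, 0, 25, 0, 0, 0], [0, 0, 25, 0, 0, 0]],
  ],
)

```text
t: 35.8
ee_pos: [0.5107, 0.4175, 0.0789]
eef_rot: [0.122, 0.993, 0.0, 0.0]
force: [-1.2, -0.1, -0.4]
gripper_width: 0.719
```

```bash
python3 - <<'E'
from h import *
for n in("scene","side"):
    g=grab(n);u,v=proj([.509,.418,.06],g)[0].astype(int)
    a=g[0][max(v-50,0):v+50,max(u-65,0):u+65,::-1];cv2.imwrite(f"pics/st3_{n}.png",cv2.resize(a,None,fx=5,fy=5,interpolation=cv2.INTER_CUBIC))
T=inhand(10,40)
go(.5087,.4181,.078,-14)
E
```

```text
44343 x [-13.4  44.5] y [-33.2  33.2] z [18.9 20.  28.3]
t 35.95 pos [0.5108 0.4175 0.0789] yaw 166.05 j [-0.73  0.69 -0.03  1.74  0.03  0.71  0.55] F [-0.1  0.  -0.2] w 61.0
ROW [2.1, 0.0, 0.9] [0.03, 0.01, 0.05]
```

View pics/st3_side.png

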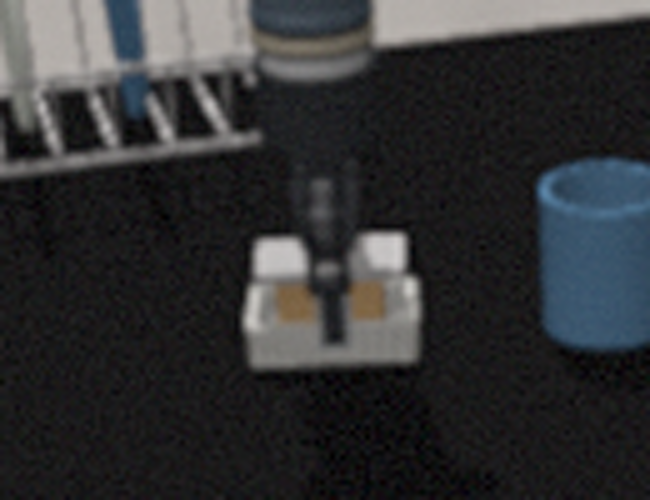

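Pressed through again. Release, look, grasp base.

Request:
arm_command(
  steps=[
    [[0, 0, 0, 0, 0, 0], [0, 0, 0, 0, 0, 0], [0, 0, 0, 0, 0, 0], [0, 0, 0, 0, 0, 0]],
  ],
  claw=0,
)

```text
t: 36.45
ee_pos: [0.5107, 0.4175, 0.0789]
eef_rot: [0.121, 0.993, 0.0, 0.0]
force: [-0.8, 0.0, -0.4]
gripper_width: 1.0
```

Request:
arm_command(
  steps=[
    [[0, 0, -30, 0, 0, 0], [0, 0, -80, 0, 0, 0], [0, 0, -130, 0, 0, 0], [0, 0, -170, 0, 0, 0], [0, 0, -170, 0, 0, 0]],
  ],
)

```text
t: 37.08
ee_pos: [0.512, 0.4186, 0.2533]
eef_rot: [0.122, 0.993, 0.003, 0.003]
force: [-0.2, 0.4, 0.4]
gripper_width: 1.001
```

Request:
arm_command(
  steps=[
    [[0, 0, 0, 0, 0, 0], [0, 0, 0, 0, 0, 0], [0, 0, 0, 0, 0, 0], [0, 0, 0, 0, 0, 0]],
  ],
)

```text
t: 37.58
ee_pos: [0.5105, 0.4173, 0.2481]
eef_rot: [0.122, 0.993, -0.0, -0.0]
force: [0.9, 0.1, -0.3]
gripper_width: 0.998
```

```bash
python3 - <<'E'
from h import *
g,o=ringfit(.5087,.4181,.058,.08);cv2.imwrite("pics/w16.png",g[0][:,:,::-1])
go(.5087,.4181,.1245,-14)
E
```

```text
depth 10271 (array([510.8, 418.6]), array([88.6, 50.1]), -14.0) zmed 0.059
t 37.62 pos [0.5106 0.4174 0.2483] yaw 166.05 j [-0.73  0.49 -0.03  1.63  0.02  1.02  0.56] F [ 0.4  0.2 -0.2] w 84.6
ROW [1.9, 0.3, 123.8] [-0.04, -0.03, 0.05]
```

View pics/w16.png

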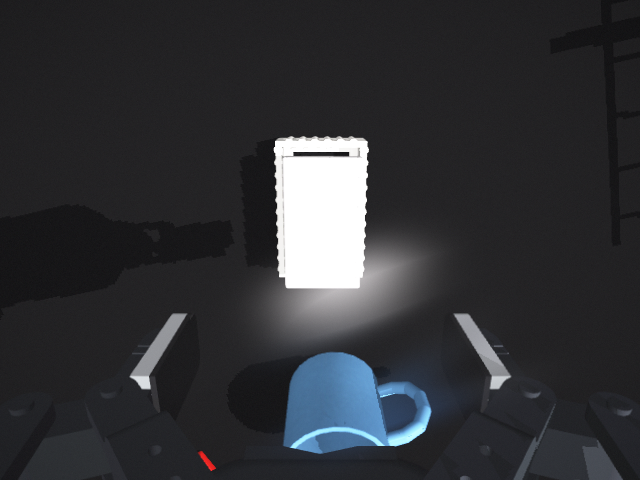

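Request:
arm_command(
  steps=[
    [[0, 1, 40, 0, 0, 0], [0, 1, 90, 0, 0, 0], [0, 1, 118, 0, 0, 0], [0, 1, 124, 0, 0, 0], [0, 1, 124, 0, 0, 0]],
  ],
)

```text
t: 38.25
ee_pos: [0.5113, 0.4187, 0.1254]
eef_rot: [0.121, 0.993, 0.0, 0.0]
force: [0.1, -0.8, 1.0]
gripper_width: 1.002
```

Request:
arm_command(
  steps=[
    [[0, 0, 0, 0, 0, 0], [0, 0, 0, 0, 0, 0], [0, 0, 0, 0, 0, 0], [0, 0, 0, 0, 0, 0], [0, 0, 0, 0, 0, 0]],
  ],
  claw=255,
)

```text
t: 38.88
ee_pos: [0.5114, 0.4189, 0.1265]
eef_rot: [0.121, 0.993, 0.001, 0.001]
force: [-0.9, -0.8, 6.0]
gripper_width: 0.559
```

Request:
arm_command(
  steps=[
    [[0, 0, -30, 0, 0, 0], [0, 0, -70, 0, 0, 0], [0, 0, -80, 0, 0, 0], [0, 0, -80, 0, 0, 0], [0, 0, -80, 0, 0, 0]],
  ],
)

```text
t: 39.5
ee_pos: [0.5102, 0.4178, 0.2032]
eef_rot: [0.121, 0.993, -0.001, -0.001]
force: [-0.3, 0.2, -0.8]
gripper_width: 0.555
```

```bash
python3 - <<'E'
from h import *
T=inhand(55,80,yh=26)
x,y=slot(TR,-.055,-.002);go(x,y,.18,TR[2])
E
```

```text
29821 x [-42.2  44.8] y [-24.5  24.7] z [66.6 67.7 68.8]
t 39.55 pos [0.5102 0.4178 0.203 ] yaw 166.05 j [-0.73  0.54 -0.03  1.67  0.02  0.94  0.56] F [-0.3 -0.1 -0.3] w 47.6
ROW [-150.7, -493.6, 24.0] [-0.13, -0.13, -18.75]
```

Request:
arm_command(
  steps=[
    [[-17, -57, 3, 0, 0, -4], [-34, -114, 6, 0, 0, -8], [-51, -171, 9, 0, 0, -12], [-68, -228, 9, 0, 0, -16], [-85, -285, 9, 0, 0, -18.7]],
  ],
)

```text
t: 40.17
ee_pos: [0.5241, 0.1192, 0.1947]
eef_rot: [-0.042, 0.999, -0.0, -0.001]
force: [0.8, -0.7, -0.2]
gripper_width: 0.561
```

```bash
python3 - <<'E'
from h import *
x,y=slot(TR,-.055,-.002);go(x,y,.16,TR[2])
E
```

```text
t 40.17 pos [0.5241 0.1192 0.1947] yaw -175.15 j [-0.25  0.37 -0.07  1.97  0.04  0.8   1.32] F [ 0.8 -0.7 -0.2] w 47.7
ROW [5.0, -217.2, 34.8] [-0.02, -0.1, 0.05]
```

Request:
arm_command(
  steps=[
    [[2, -58, 9, 0, 0, 0], [3, -116, 18, 0, 0, 0], [4, -174, 27, 0, 0, 0], [4, -217, 35, 0, 0, 0], [4, -217, 35, 0, 0, 0]],
  ],
)

```text
t: 40.8
ee_pos: [0.5374, -0.0999, 0.1591]
eef_rot: [-0.038, 0.999, -0.001, -0.002]
force: [-0.6, 1.5, -0.8]
gripper_width: 0.558
```

Request:
arm_command(
  steps=[
    [[0, 0, 0, 0, 0, 0], [0, 0, 0, 0, 0, 0], [0, 0, 0, 0, 0, 0], [0, 0, 0, 0, 0, 0]],
  ],
)

```text
t: 41.3
ee_pos: [0.5387, -0.0945, 0.161]
eef_rot: [-0.042, 0.999, 0.0, 0.0]
force: [0.3, 0.1, 0.2]
gripper_width: 0.558
```

```bash
python3 - <<'E'
from h import *
T=inhand(55,75,yh=26)
g=grab("wrist");cv2.imwrite("pics/w17.png",g[0][:,:,::-1])
x,y=slot(TR,-.055,-.002);go(x,y,.0805,TR[2])
E
```

```text
29819 x [-42.2  44.8] y [-24.8  24.4] z [66.5 67.7 68.7]
t 41.4 pos [ 0.5387 -0.0949  0.1609] yaw -175.21 j [ 0.11  0.43 -0.02  1.97  0.01  0.73  1.74] F [ 0.8  0.3 -1.5] w 47.1
ROW [1.6, -2.6, 80.4] [0.01, 0.01, -0.01]
```

View pics/w17.png

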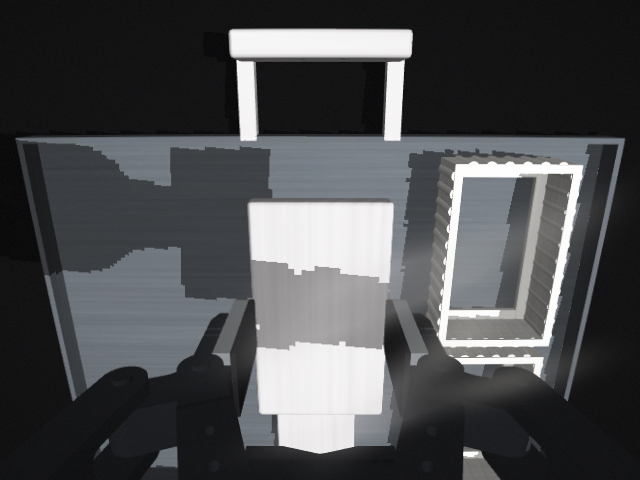

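Request:
arm_command(
  steps=[
    [[1, -2, 35, 0, 0, 0], [1, -2, 65, 0, 0, 0], [1, -2, 80, 0, 0, 0], [1, -2, 80, 0, 0, 0], [1, -2, 80, 0, 0, 0]],
  ],
)

```text
t: 42.02
ee_pos: [0.5384, -0.0974, 0.0817]
eef_rot: [-0.041, 0.999, -0.0, 0.001]
force: [-0.2, 1.6, -0.6]
gripper_width: 0.557
```

Request:
arm_command(
  steps=[
    [[0, 0, 0, 0, 0, 0], [0, 0, 0, 0, 0, 0], [0, 0, 0, 0, 0, 0], [0, 0, 0, 0, 0, 0]],
  ],
  claw=60,
)

```text
t: 42.52
ee_pos: [0.5378, -0.0974, 0.081]
eef_rot: [-0.041, 0.999, 0.0, 0.0]
force: [-0.9, -0.3, 0.8]
gripper_width: 0.769
```

Request:
arm_command(
  steps=[
    [[0, 0, -50, 0, 0, 0], [0, 0, -110, 0, 0, 0], [0, 0, -150, 0, 0, 0], [0, 0, -150, 0, 0, 0]],
  ],
)

```text
t: 43.02
ee_pos: [0.5396, -0.0976, 0.2344]
eef_rot: [-0.041, 0.999, -0.001, 0.004]
force: [0.4, -0.0, -0.7]
gripper_width: 0.764
```

```bash
python3 - <<'E'
from h import *
g=grab("wrist");cv2.imwrite("pics/w18.png",g[0][:,:,::-1])
for n in("scene","side"):
    g=grab(n);c=cloud(g);z=c[...,2]
    m=(g[1]>0)&(z>.02)&(z<.032)&(np.hypot(c[...,0]-.51,c[...,1]-.4175)<.075);print(m.sum(),rect(c[m]))
go(.5103,.4178,.25,-14)
E
```

```text
313 (array([510. , 416.7]), array([105.3,  64.5]), -14.4)
211 (array([506. , 414.3]), array([102.1,  70.2]), -15.3)
t 43.17 pos [ 0.537  -0.0973  0.2297] yaw -175.26 j [ 0.11  0.34 -0.01  1.92  0.01  0.88  1.75] F [-0.3  0.4 -0.4] w 64.7
ROW [-16.0, 515.5, -20.0] [0.01, -0.13, 18.74]
```

View pics/w18.png

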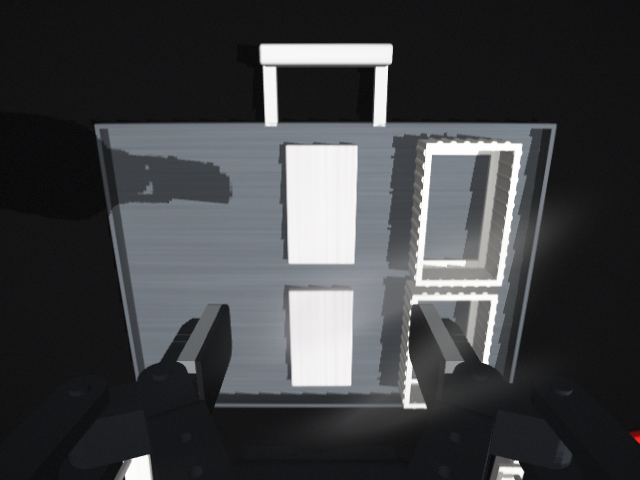

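Four parts are down on the sheet as planned. Back for the last ring.

Request:
arm_command(
  steps=[
    [[-2, 60, -5, 0, 0, 4], [-4, 120, -10, 0, 0, 8], [-6, 180, -15, 0, 0, 12], [-8, 240, -20, 0, 0, 16], [-10, 300, -20, 0, 0, 19]],
  ],
  claw=0,
)

```text
t: 43.8
ee_pos: [0.5221, 0.204, 0.2493]
eef_rot: [0.125, 0.992, -0.001, -0.001]
force: [1.0, -0.7, -0.5]
gripper_width: 1.002
```

```bash
python3 - <<'E'
from h import *
go(.5103,.4178,.25,-14)
E
```

```text
t 43.8 pos [0.5221 0.204  0.2493] yaw 165.63 j [-0.39  0.34 -0.07  1.87  0.03  0.94  0.85] F [ 1.  -0.7 -0.5] w 85.2
ROW [64.5, 204.2, -0.9] [-0.1, -0.12, -0.37]
```

Request:
arm_command(
  steps=[
    [[18, 56, -1, 0, 0, 0], [36, 112, -1, 0, 0, 0], [54, 168, -1, 0, 0, 0], [64, 204, -1, 0, 0, -0.4], [64, 204, -1, 0, 0, -0.4]],
  ],
)

```text
t: 44.42
ee_pos: [0.5087, 0.4195, 0.249]
eef_rot: [0.118, 0.993, -0.001, -0.002]
force: [0.4, -0.2, -1.2]
gripper_width: 0.998
```

Request:
arm_command(
  steps=[
    [[0, 0, 0, 0, 0, 0], [0, 0, 0, 0, 0, 0], [0, 0, 0, 0, 0, 0], [0, 0, 0, 0, 0, 0]],
  ],
)

```text
t: 44.92
ee_pos: [0.5114, 0.4152, 0.2521]
eef_rot: [0.121, 0.993, 0.0, 0.0]
force: [-0.2, -0.7, 0.3]
gripper_width: 0.996
```

```bash
python3 - <<'E'
from h import *
g,o=ringfit(.5103,.4178);cv2.imwrite("pics/ow19.png",cv2.resize(o,None,fx=1.5,fy=1.5))
go(.5103,.4178,.078,-14)
E
```

```text
depth 3187 (array([509.5, 417.8]), array([102.2,  64.4]), -14.0) zmed 0.0268
t 44.98 pos [0.5114 0.4154 0.2521] yaw 166.1 j [-0.67  0.49 -0.11  1.63  0.06  1.03  0.53] F [-0.6  1.1  0.3] w 84.6
ROW [1.6, 2.0, 174.1] [0.01, 0.01, 0.1]
```

View pics/ow19.png

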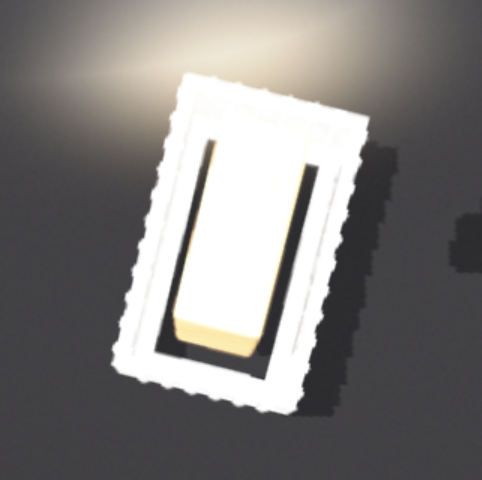

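Request:
arm_command(
  steps=[
    [[2, 1, 50, 0, 0, 0], [2, 1, 100, 0, 0, 0], [2, 1, 150, 0, 0, 0], [2, 1, 174, 0, 0, 0], [2, 1, 174, 0, 0, 0]],
  ],
)

```text
t: 45.6
ee_pos: [0.5085, 0.4164, 0.0758]
eef_rot: [0.121, 0.993, -0.002, -0.001]
force: [0.2, -0.8, -0.2]
gripper_width: 0.996
```

Request:
arm_command(
  steps=[
    [[0, 0, 0, 0, 0, 0], [0, 0, 0, 0, 0, 0], [0, 0, 0, 0, 0, 0], [0, 0, 0, 0, 0, 0], [0, 0, 0, 0, 0, 0]],
  ],
  claw=255,
)

```text
t: 46.22
ee_pos: [0.5104, 0.4182, 0.0799]
eef_rot: [0.121, 0.993, 0.001, 0.001]
force: [-0.1, -1.6, 7.1]
gripper_width: 0.717
```

Request:
arm_command(
  steps=[
    [[0, 0, -40, 0, 0, 0], [0, 0, -90, 0, 0, 0], [0, 0, -120, 0, 0, 0], [0, 0, -120, 0, 0, 0], [0, 0, -120, 0, 0, 0]],
  ],
)

```text
t: 46.85
ee_pos: [0.5088, 0.4168, 0.1969]
eef_rot: [0.121, 0.993, -0.001, -0.001]
force: [0.3, 0.4, -0.7]
gripper_width: 0.718
```

```bash
python3 - <<'E'
from h import *
T=inhand(40,54)
x,y=slot(TR,-.053,-.096);go(x,y,.2,TR[2])
E
```

```text
11249 x [-47.6  51.5] y [-33.2  33.1] z [43.9 52.8 53.8]
t 46.9 pos [0.5087 0.4166 0.1962] yaw 166.15 j [-0.67  0.55 -0.11  1.68  0.07  0.93  0.52] F [-0.7  0.  -0.5] w 60.8
ROW [-182.9, -580.8, -2.6] [-0.12, -0.12, -18.65]
```

Request:
arm_command(
  steps=[
    [[-17, -57, 3, 0, 0, -4], [-34, -114, 3, 0, 0, -8], [-51, -171, 3, 0, 0, -12], [-68, -228, 3, 0, 0, -16], [-85, -285, 3, 0, 0, -18.6]],
  ],
)

```text
t: 47.52
ee_pos: [0.5229, 0.1181, 0.1933]
eef_rot: [-0.042, 0.999, -0.0, -0.001]
force: [1.2, -0.8, -0.5]
gripper_width: 0.718
```

```bash
python3 - <<'E'
from h import *
x,y=slot(TR,-.053,-.096);go(x,y,.16,TR[2])
E
```

```text
t 47.52 pos [0.5229 0.1181 0.1933] yaw -175.15 j [-0.18  0.38 -0.16  1.97  0.08  0.8   1.28] F [ 1.2 -0.8 -0.5] w 61.0
ROW [1.8, -310.2, 33.5] [-0.02, -0.15, 0.05]
```

Request:
arm_command(
  steps=[
    [[0, -60, 8, 0, 0, 0], [0, -120, 16, 0, 0, 0], [0, -180, 24, 0, 0, 0], [0, -240, 33, 0, 0, 0], [0, -300, 33, 0, 0, 0]],
  ],
)

```text
t: 48.15
ee_pos: [0.5472, -0.1802, 0.1595]
eef_rot: [-0.041, 0.999, 0.001, -0.002]
force: [1.0, -0.1, -1.0]
gripper_width: 0.715
```

Request:
arm_command(
  steps=[
    [[2, -10, 0, 0, 0, 0], [2, -10, 0, 0, 0, 0], [2, -10, 0, 0, 0, 0], [2, -10, 0, 0, 0, 0], [2, -10, 0, 0, 0, 0]],
  ],
)

```text
t: 48.78
ee_pos: [0.5476, -0.1876, 0.1619]
eef_rot: [-0.042, 0.999, 0.0, 0.0]
force: [-0.7, -0.4, -0.8]
gripper_width: 0.715
```

```bash
python3 - <<'E'
from h import *
T=inhand(40,56)
g=grab("wrist");cv2.imwrite("pics/w20.png",g[0][:,:,::-1])
x,y=slot(TR,-.053,-.096);go(x,y,.083,TR[2])
E
```

```text
13193 x [-47.5  51.8] y [-33.1  33.1] z [44.7 52.9 55.1]
t 48.88 pos [ 0.5475 -0.1881  0.1619] yaw -175.2 j [ 0.32  0.48 -0.08  1.9   0.05  0.77  1.87] F [ 0.4  0.6 -0. ] w 60.9
ROW [0.5, -2.9, 78.9] [0.01, 0.01, 0.0]
```

View pics/w20.png

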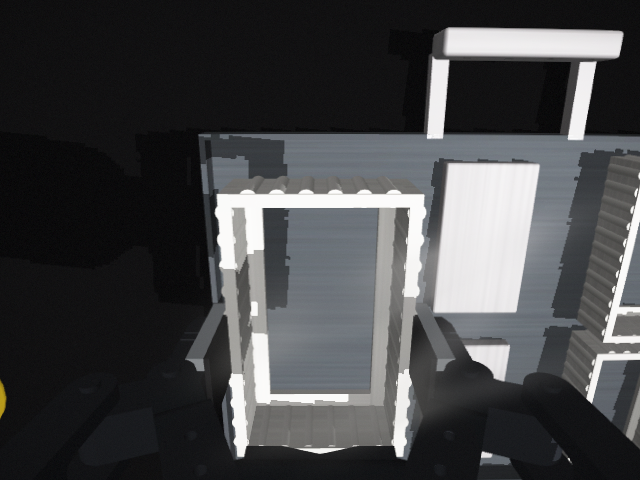

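Request:
arm_command(
  steps=[
    [[0, -2, 35, 0, 0, 0], [0, -2, 65, 0, 0, 0], [0, -2, 79, 0, 0, 0], [0, -2, 79, 0, 0, 0], [0, -2, 79, 0, 0, 0]],
  ],
)

```text
t: 49.5
ee_pos: [0.548, -0.1908, 0.0833]
eef_rot: [-0.041, 0.999, -0.0, 0.001]
force: [0.8, -0.9, -0.3]
gripper_width: 0.717
```

Request:
arm_command(
  steps=[
    [[0, 0, 0, 0, 0, 0], [0, 0, 0, 0, 0, 0], [0, 0, 0, 0, 0, 0], [0, 0, 0, 0, 0, 0]],
  ],
  claw=48,
)

```text
t: 50.0
ee_pos: [0.5475, -0.1908, 0.0829]
eef_rot: [-0.041, 0.999, 0.0, 0.0]
force: [-0.6, -0.6, -0.2]
gripper_width: 0.811
```

Request:
arm_command(
  steps=[
    [[0, 0, -30, 0, 0, 0], [0, 0, -80, 0, 0, 0], [0, 0, -120, 0, 0, 0], [0, 0, -150, 0, 0, 0], [0, 0, -150, 0, 0, 0]],
  ],
)

```text
t: 50.62
ee_pos: [0.5488, -0.1912, 0.2355]
eef_rot: [-0.041, 0.999, -0.001, 0.003]
force: [0.5, -0.6, 0.1]
gripper_width: 0.814
```

```bash
sed -i 's/^    s=grab/    s=grab/' h.py; python3 - <<'E'
from h import *
from tray import fit
print(fit())
s=grab("scene");q=grab("side")
cv2.imwrite("pics/s21.png",s[0][:,:,::-1])
for n,g in(("scene",s),("side",q)):
    c=cloud(g);z=c[...,2];p=g[0].astype(int)
    m=(g[1]>0)&(z>.026)&(z<.04)&(p.min(2)>100)&(abs(c[...,1]+.08)<.21)&(c[...,0]>.68)&(c[...,0]<.95)&(p.max(2)-p.min(2)<40)
    print(n,rect(c[m]),m.sum())
    cv2.imwrite(f"pics/hold_{n}.png",ortho(g,0.03,.66,.96,-.3,.14,.6))
E
```

```text
scene 613 [ 0.5939 -0.0907  4.8821] rms 0.0016
side 924 [ 0.5905 -0.0914  4.7985] rms 0.0014
[ 0.59222171 -0.09106436  4.84028541]
scene (array([799.6, -76. ]), array([360.6, 235.1]), -88.4) 1819
side (array([800.2, -79.2]), array([355. , 235.9]), -88.4) 1347
```

View pics/s21.png

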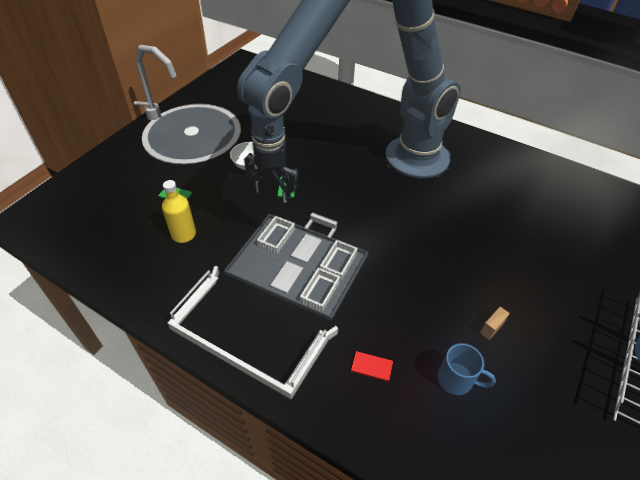

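View pics/hold_scene.png

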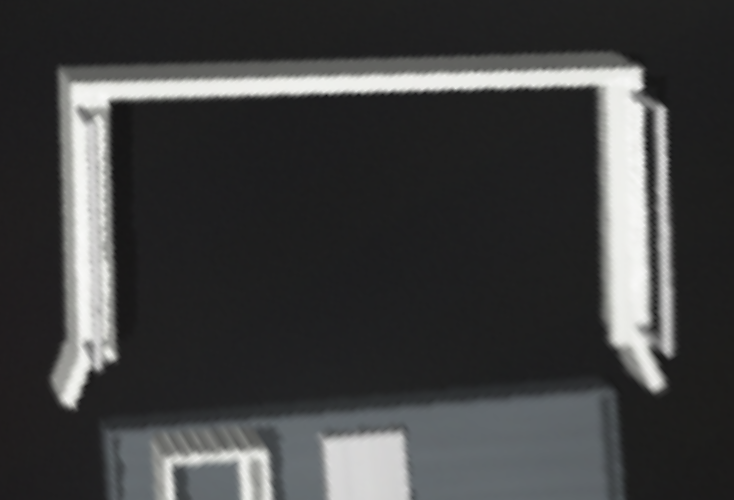

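View pics/hold_side.png

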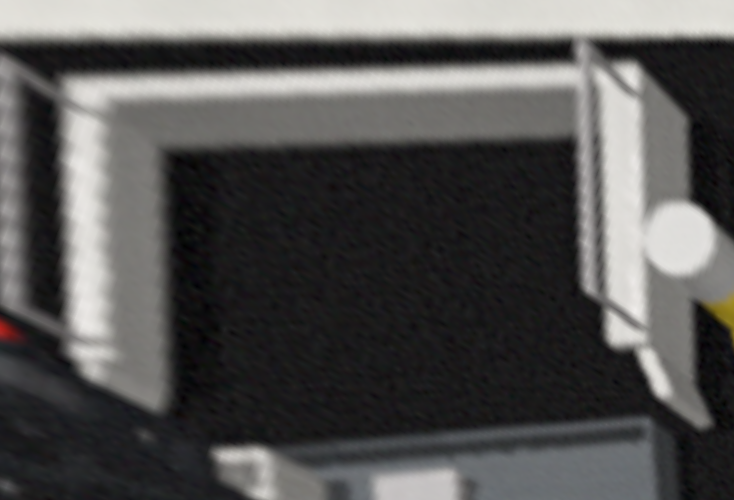

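```bash
python3 - <<'E'
from h import *
go(.4366,-.104,.25,94.8)
E
```

```text
t 50.83 pos [ 0.5467 -0.1906  0.2314] yaw -175.25 j [ 0.33  0.39 -0.09  1.84  0.04  0.92  1.88] F [ 0.  -0.3 -0.8] w 68.5
ROW [102.6, 95.4, -18.3] [-0.07, -0.17, 89.95]
```

Request:
arm_command(
  steps=[
    [[20, 20, -18, 0, 0, 10], [40, 40, -18, 0, 0, 20], [60, 60, -18, 0, 0, 30], [80, 80, -18, 0, 0, 40], [102, 95, -18, 0, 0, 50]],
  ],
  claw=165,
)

```text
t: 51.45
ee_pos: [0.4368, -0.1036, 0.2496]
eef_rot: [0.387, 0.922, -0.0, -0.001]
force: [0.4, 0.6, 0.3]
gripper_width: 0.355
```

Request:
arm_command(
  steps=[
    [[0, 0, 0, 0, 0, 10], [0, 0, 0, 0, 0, 20], [0, 0, 0, 0, 0, 30], [0, 0, 0, 0, 0, 40], [0, 0, 0, 0, 0, 40]],
  ],
)

```text
t: 52.08
ee_pos: [0.4375, -0.1044, 0.2498]
eef_rot: [0.676, 0.737, -0.001, -0.001]
force: [0.5, -0.6, 0.1]
gripper_width: 0.351
```

Request:
arm_command(
  steps=[
    [[0, 0, 0, 0, 0, 0], [0, 0, 0, 0, 0, 0], [0, 0, 0, 0, 0, 0]],
  ],
)

```text
t: 52.45
ee_pos: [0.438, -0.1046, 0.2507]
eef_rot: [0.677, 0.736, 0.0, -0.0]
force: [0.5, -0.3, -0.2]
gripper_width: 0.354
```

```bash
python3 - <<'E'
from h import *
go(.4366,-.104,.085,94.8)
g=grab("wrist");cv2.imwrite("pics/w22.png",g[0][:,:,::-1])
c=cloud(g);z=c[...,2]
m=(g[1]>0)&(z>.028)&(z<.040)&(np.hypot(c[...,0]-.4366,c[...,1]+.104)<.055);print(m.sum(),rect(c[m]))
tips()
E
```

```text
t 52.45 pos [ 0.438  -0.1046  0.2507] yaw 94.78 j [ 0.04  0.16  0.11  2.11 -0.02  0.87  0.25] F [ 0.5 -0.3 -0.2] w 30.1
ROW [0.7, -1.3, 165.7] [-0.01, -0.01, -0.02]
1861 (array([ 437.5, -103.2]), array([79.9, 11.7]), -85.0)
tip z max [58.4 65.9 68.7] y near tip 15.9 28.0 y inner 15.9
tip z max [58.6 65.9 68.9] y near tip -25.8 -13.9 y inner 13.6
```

View pics/w22.png

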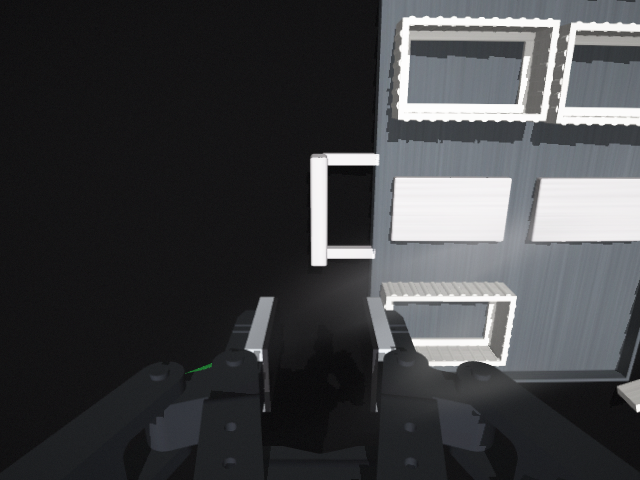

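Request:
arm_command(
  steps=[
    [[1, 0, 50, 0, 0, 0], [1, 0, 100, 0, 0, 0], [1, 0, 140, 0, 0, 0], [1, 0, 165, 0, 0, 0], [1, 0, 165, 0, 0, 0]],
  ],
)

```text
t: 53.18
ee_pos: [0.4369, -0.1034, 0.0844]
eef_rot: [0.677, 0.736, -0.001, -0.002]
force: [0.6, -0.9, -0.2]
gripper_width: 0.354
```

Request:
arm_command(
  steps=[
    [[0, 0, 0, 0, 0, 0], [0, 0, 0, 0, 0, 0], [0, 0, 0, 0, 0, 0], [0, 0, 0, 0, 0, 0], [0, 0, 0, 0, 0, 0]],
  ],
  claw=255,
  squeeze=40,
)

```text
t: 53.8
ee_pos: [0.4382, -0.1037, 0.0867]
eef_rot: [0.677, 0.736, 0.0, 0.0]
force: [-2.6, 0.5, 6.2]
gripper_width: 0.128
```

```bash
python3 - <<'E'
from h import *
from tray import fit
print(fit())
go(.4441,-.0853,.085,91.8)
E
```

```text
scene 646 [ 0.595  -0.0905  4.7614] rms 0.0017
side 822 [ 0.5918 -0.0913  4.8616] rms 0.0016
[ 0.59339049 -0.09091565  4.81149592]
t 53.9 pos [ 0.4382 -0.1037  0.0867] yaw 94.74 j [ 0.07  0.45  0.08  2.24 -0.08  0.46  0.3 ] F [-2.3  0.2  6.9] w 11.0
ROW [17.9, 7.4, 1.7] [0.06, 0.0, 2.94]
```

Request:
arm_command(
  steps=[
    [[4, 2, 0, 0, 0, 0.6], [8, 3, 0, 0, 0, 1.2], [12, 5, 0, 0, 0, 2], [16, 7, 0, 0, 0, 3], [18, 7, 0, 0, 0, 3]],
  ],
)

```text
t: 54.52
ee_pos: [0.443, -0.0875, 0.0867]
eef_rot: [0.698, 0.716, -0.001, 0.001]
force: [-3.9, -6.9, 5.6]
gripper_width: 0.127
```

Request:
arm_command(
  steps=[
    [[0, 0, 0, 0, 0, 0], [0, 0, 0, 0, 0, 0], [0, 0, 0, 0, 0, 0]],
  ],
)

```text
t: 54.9
ee_pos: [0.443, -0.0874, 0.0867]
eef_rot: [0.698, 0.716, -0.001, 0.001]
force: [-4.1, -5.3, 7.5]
gripper_width: 0.125
```

```bash
python3 - <<'E'
from h import *
from tray import fit
print(fit(x0=(.6,-.08,2)))
go(.4441,-.0853,.085,91.8)
for n in("scene","side"):
    cv2.imwrite(f"pics/t23_{n}.png",ortho(grab(n),0.03 if n=="side" else .015,.46,.94,-.3,.16,.8))
E
```

```text
scene 656 [ 0.6005 -0.0848  1.0029] rms 0.0017
side 802 [ 0.597  -0.0854  0.9893] rms 0.0016
[ 0.59878122 -0.08512857  0.99610284]
t 55.0 pos [ 0.443  -0.0873  0.0867] yaw 91.48 j [ 0.02  0.45  0.1   2.23 -0.09  0.46  0.22] F [-3.9 -6.1  6.5] w 11.1
ROW [2.0, 1.1, 1.7] [0.01, 0.1, -0.32]
```

View pics/t23_scene.png

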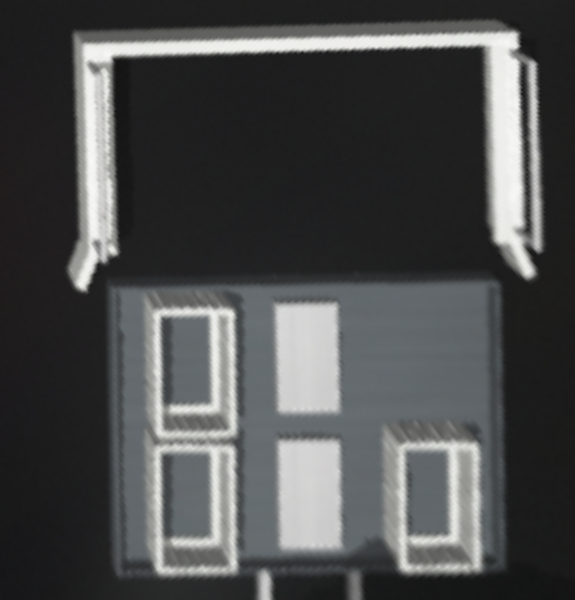

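Request:
arm_command(
  steps=[
    [[3, 5, 0, 0, 0, -0.8], [3, 12, 0, 0, 0, -0.8], [3, 20, 0, 0, 0, -0.8], [3, 28, 0, 0, 0, -0.8], [3, 35, 0, 0, 0, -0.8]],
  ],
)

```text
t: 55.72
ee_pos: [0.4659, -0.0828, 0.0862]
eef_rot: [0.693, 0.721, -0.009, -0.011]
force: [-31.0, -2.2, 42.8]
gripper_width: 0.131
```

```bash
python3 - <<'E'
from h import *
from tray import fit
print(fit(x0=(.635,-.08,2)))
go(.4441,-.0853,.085,91.8)
E
```

```text
scene 648 [ 0.6212 -0.0791  1.4356] rms 0.0017
side 802 [ 0.6199 -0.0797  1.4044] rms 0.0015
[ 0.62053109 -0.07943519  1.42001694]
t 55.83 pos [ 0.468  -0.0826  0.0863] yaw 92.27 j [ 0.01  0.48  0.1   2.17 -0.09  0.52  0.21] F [-26.4  -3.3  35.1] w 11.1
ROW [-1.8, -24.0, 1.9] [-1.37, -0.14, 0.48]
```

Request:
arm_command(
  steps=[
    [[0, -4, -1, 0, 0, 0], [0, -8, -2, 0, 0, 0], [0, -8, -2, 0, 0, 0], [0, -8, -2, 0, 0, 0]],
  ],
)

```text
t: 56.32
ee_pos: [0.4702, -0.0812, 0.0875]
eef_rot: [0.691, 0.723, -0.0, -0.0]
force: [-1.1, -0.3, -3.3]
gripper_width: 0.128
```

```bash
python3 - <<'E'
from h import *
from tray import fit
print(fit(x0=(.62,-.08,2)))
go(.4441,-.0853,.085,91.8)
for n in("scene","side"):
    g=grab(n);cv2.imwrite(f"pics/t24_{n}.png",g[0][:,:,::-1])
a=cv2.imread("pics/t24_side.png");cv2.imwrite("pics/t24_c.png",cv2.resize(a[150:330,220:520],(800,480),interpolation=cv2.INTER_CUBIC))
a=cv2.imread("pics/t24_scene.png");cv2.imwrite("pics/t24_d.png",cv2.resize(a[190:400,150:390],(680,595),interpolation=cv2.INTER_CUBIC))
E
```

```text
scene 641 [ 0.6276 -0.0754  2.2499] rms 0.0017
side 795 [ 0.6241 -0.0761  2.1795] rms 0.0016
[ 0.62584335 -0.07574465  2.21471604]
t 56.42 pos [ 0.4703 -0.0812  0.0876] yaw 92.56 j [ 0.01  0.47  0.1   2.17 -0.09  0.5   0.22] F [-1.7 -0.1 -3.4] w 10.8
ROW [-3.0, -26.4, 2.6] [-0.04, -0.01, 0.76]
```

View pics/t24_c.png

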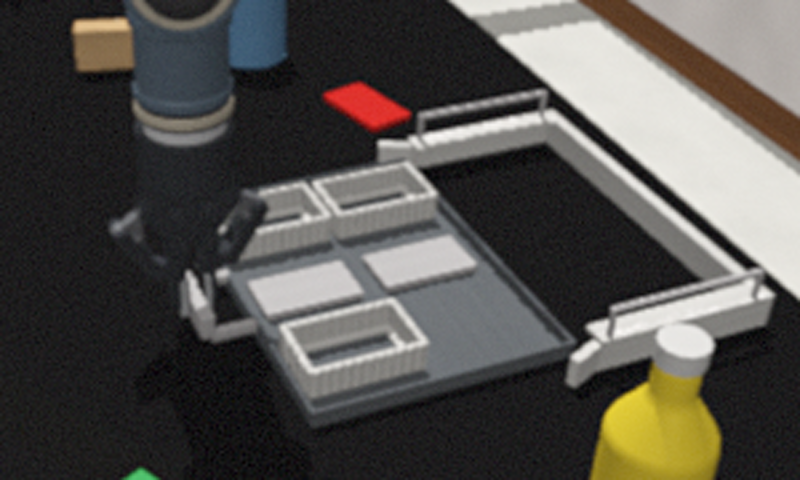

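View pics/t24_d.png

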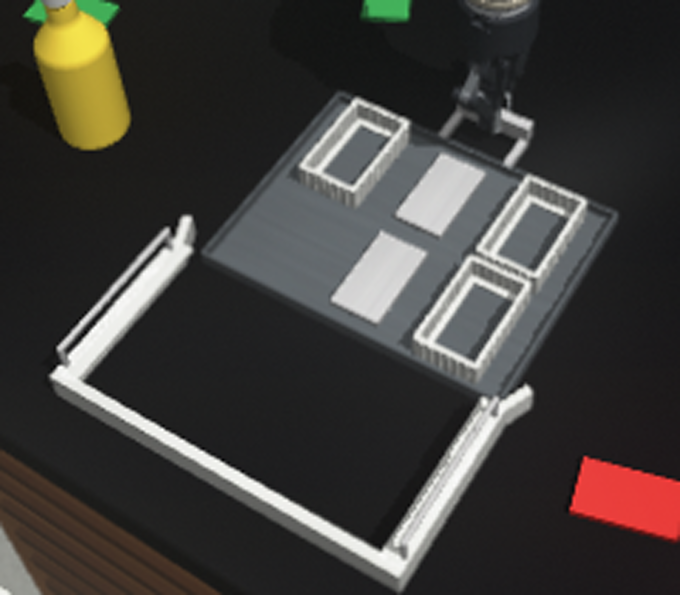

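Request:
arm_command(
  steps=[
    [[-1, 4, 0, 0, 0, 0.2], [-3, 8, 0, 0, 0, 0.4], [-4, 12, 0, 0, 0, 0.4], [-4, 16, 0, 0, 0, 0.4], [-4, 20, 0, 0, 0, 0.4]],
  ],
)

```text
t: 57.15
ee_pos: [0.4907, -0.0845, 0.0878]
eef_rot: [0.694, 0.72, -0.0, -0.0]
force: [-1.4, -0.1, -3.9]
gripper_width: 0.133
```

```bash
python3 - <<'E'
from h import *
from tray import fit
p=fit(x0=(.645,-.08,2),verbose=0);print(p,"dy",p[1]-(-.0745+(p[0]-.789)*.0314))
go(.633,-.0794,.087,91.8)
E
```

```text
[ 0.64648728 -0.07939714  2.04852637] dy -0.0004222403944931924
t 57.25 pos [ 0.4914 -0.0844  0.0879] yaw 92.15 j [ 0.01  0.5   0.1   2.13 -0.09  0.52  0.21] F [ 0.8 -0.2 -5. ] w 10.9
ROW [-0.3, 141.6, 1.2] [0.09, 0.01, 0.35]
```

Request:
arm_command(
  steps=[
    [[0, 6, 0, 0, 0, 0.2], [0, 13, 0, 0, 0, 0.2], [0, 20, 0, 0, 0, 0.2], [0, 27, 0, 0, 0, 0.2], [0, 34, 0, 0, 0, 0.2]],
  ],
)

```text
t: 57.88
ee_pos: [0.525, -0.0832, 0.0878]
eef_rot: [0.695, 0.719, 0.0, -0.0]
force: [-0.7, -1.0, -3.0]
gripper_width: 0.129
```

```bash
python3 - <<'E'
from h import *
from tray import fit
p=fit(x0=(.68,-.078,2),verbose=0);print(p,"dy",p[1]-(-.0745+(p[0]-.789)*.0314))
go(.633,-.0794,.087,91.8)
E
```

```text
[ 0.68072315 -0.07852972  1.80405491] dy -0.0006298248457183575
t 57.98 pos [ 0.5259 -0.0831  0.088 ] yaw 91.96 j [-0.    0.53  0.1   2.05 -0.1   0.56  0.2 ] F [ 1.8  0.3 -3.7] w 10.8
ROW [-0.0, 107.1, 1.2] [0.12, 0.01, 0.16]
```

Sliding freely and centred. Continue.

Request:
arm_command(
  steps=[
    [[0, 7, 0, 0, 0, 0], [0, 14, 0, 0, 0, 0], [0, 22, 0, 0, 0, 0], [0, 30, 0, 0, 0, 0], [0, 38, 0, 0, 0, 0]],
  ],
)

```text
t: 58.6
ee_pos: [0.563, -0.0818, 0.0878]
eef_rot: [0.695, 0.719, 0.0, -0.0]
force: [-1.3, -0.4, -3.7]
gripper_width: 0.128
```

Request:
arm_command(
  steps=[
    [[0, 7, 0, 0, 0, 0], [0, 14, 0, 0, 0, 0], [0, 22, 0, 0, 0, 0], [0, 30, 0, 0, 0, 0], [0, 38, 0, 0, 0, 0]],
  ],
)

```text
t: 59.22
ee_pos: [0.6009, -0.0806, 0.0878]
eef_rot: [0.695, 0.719, 0.0, -0.0]
force: [-2.3, -0.0, -4.6]
gripper_width: 0.13
```

```bash
python3 - <<'E'
from h import *
from tray import fit
p=fit(x0=(.757,-.0755,2),verbose=1);print(p,"dy",p[1]-(-.0745+(p[0]-.789)*.0314))
go(.633,-.0794,.087,91.8)
for n in("scene","side"):
    g=grab(n);cv2.imwrite(f"pics/t25_{n}.png",g[0][:,:,::-1])
a=cv2.imread("pics/t25_side.png");cv2.imwrite("pics/t25_c.png",cv2.resize(a[130:310,250:550],(800,480),interpolation=cv2.INTER_CUBIC))
E
```

```text
scene 609 [ 0.7574 -0.0754  1.6962] rms 0.0018
side 579 [ 0.7564 -0.0761  1.93  ] rms 0.0018
[ 0.75688261 -0.07574843  1.81309933] dy -0.00023994580766703577
t 59.33 pos [ 0.602  -0.0804  0.088 ] yaw 91.96 j [-0.01  0.62  0.11  1.87 -0.1   0.66  0.19] F [ 0.3 -0.3 -5. ] w 10.9
ROW [-0.1, 31.1, 1.1] [0.13, 0.0, 0.16]
```

View pics/t25_c.png

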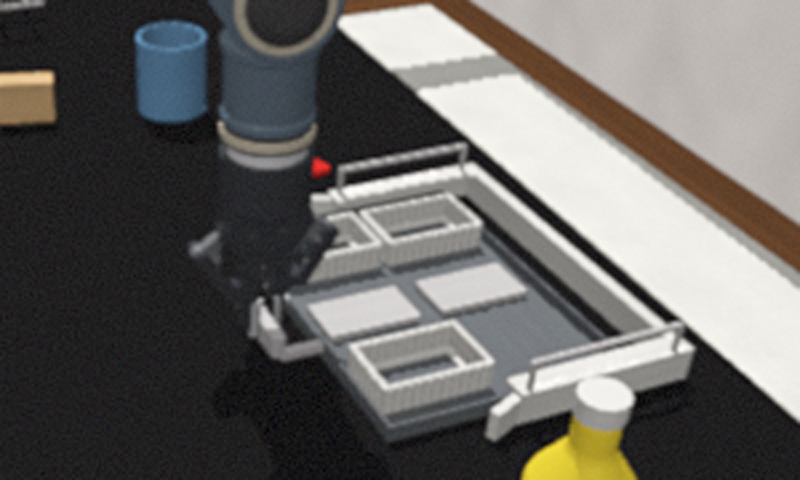

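Request:
arm_command(
  steps=[
    [[0, 6, 0, 0, 0, 0], [0, 12, 0, 0, 0, 0], [0, 18, 0, 0, 0, 0], [0, 23, 0, 0, 0, 0], [0, 26, 0, 0, 0, 0]],
  ],
)

```text
t: 60.05
ee_pos: [0.6267, -0.0797, 0.0877]
eef_rot: [0.695, 0.719, 0.0, -0.0]
force: [-0.1, 0.5, -3.8]
gripper_width: 0.129
```

Request:
arm_command(
  steps=[
    [[0, 1, 0, 0, 0, 0], [0, 2, 0, 0, 0, 0], [0, 3, 0, 0, 0, 0], [0, 4, 0, 0, 0, 0], [0, 4, 0, 0, 0, 0]],
  ],
)

```text
t: 60.68
ee_pos: [0.6305, -0.0795, 0.0879]
eef_rot: [0.695, 0.719, 0.0, 0.0]
force: [0.3, -0.1, -4.0]
gripper_width: 0.127
```

Request:
arm_command(
  steps=[
    [[0, 1, 0, 0, 0, 0], [0, 2, 0, 0, 0, 0], [0, 3, 0, 0, 0, 0], [0, 3, 0, 0, 0, 0]],
  ],
)

```text
t: 61.18
ee_pos: [0.6336, -0.0794, 0.0879]
eef_rot: [0.695, 0.719, 0.0, 0.0]
force: [0.3, -1.1, -4.1]
gripper_width: 0.131
```

Request:
arm_command(
  steps=[
    [[0, 1, 0, 0, 0, 0], [0, 2, 0, 0, 0, 0], [0, 2, 0, 0, 0, 0], [0, 2, 0, 0, 0, 0]],
  ],
)

```text
t: 61.68
ee_pos: [0.6348, -0.0791, 0.0875]
eef_rot: [0.695, 0.719, -0.0, -0.001]
force: [-3.1, 1.0, -3.8]
gripper_width: 0.131
```

```bash
python3 - <<'E'
from h import *
from tray import fit
p=fit(x0=(.79,-.0745,2),verbose=1);print(p)
go(.633,-.0794,.087,91.8)
for n in("scene","side"):
    g=grab(n);cv2.imwrite(f"pics/t26_{n}.png",g[0][:,:,::-1])
a=cv2.imread("pics/t26_side.png");cv2.imwrite("pics/t26_c.png",cv2.resize(a[130:310,250:550],(800,480),interpolation=cv2.INTER_CUBIC))
a=cv2.imread("pics/t26_scene.png");cv2.imwrite("pics/t26_d.png",cv2.resize(a[230:400,150:350],(700,595),interpolation=cv2.INTER_CUBIC))
E
```

```text
scene 420 [ 0.8021 -0.0738  1.5911] rms 0.002
side 547 [ 0.7889 -0.0743  2.0387] rms 0.0022
[ 0.79550273 -0.07406921  1.81491005]
t 61.77 pos [ 0.6348 -0.0791  0.0876] yaw 91.95 j [-0.02  0.66  0.11  1.79 -0.1   0.7   0.18] F [-3.6  1.6 -2.7] w 10.8
ROW [-0.2, -1.8, 0.6] [-0.09, -0.03, 0.15]
```

View pics/t26_c.png

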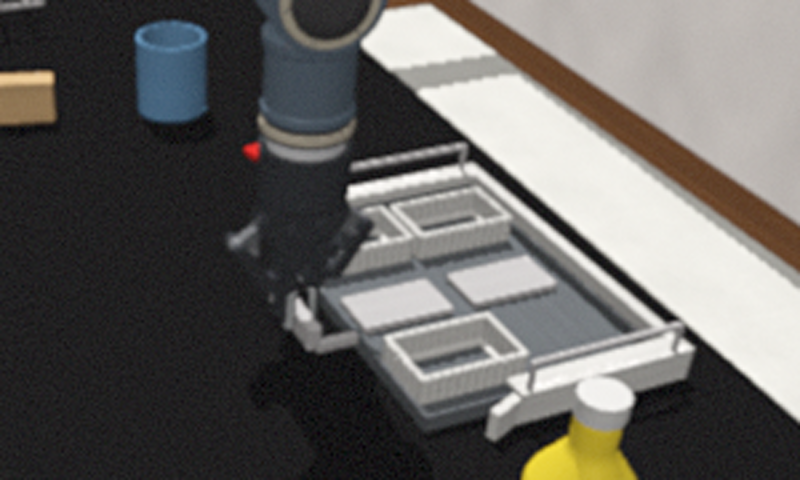

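View pics/t26_d.png

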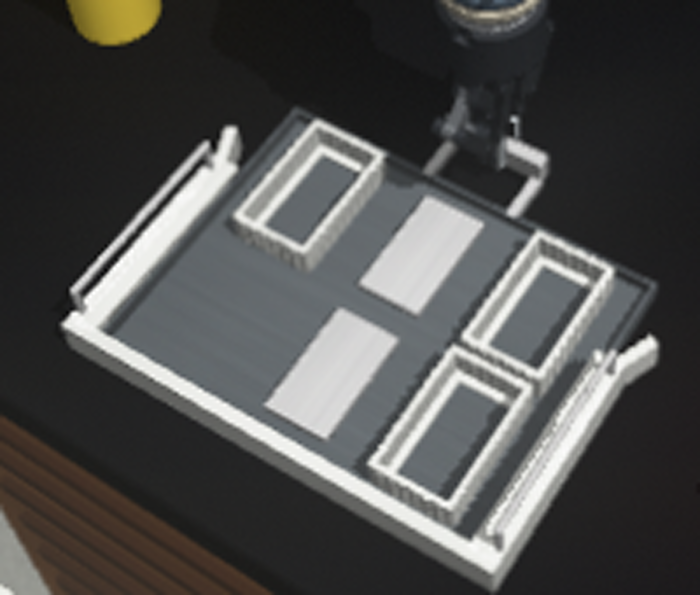

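Request:
arm_command(
  steps=[
    [[0, 1, 0, 0, 0, 0], [0, 2, 0, 0, 0, 0], [0, 2, 0, 0, 0, 0], [0, 2, 0, 0, 0, 0]],
  ],
)

```text
t: 62.38
ee_pos: [0.6352, -0.0788, 0.087]
eef_rot: [0.695, 0.719, -0.002, -0.002]
force: [-8.2, 2.8, -2.2]
gripper_width: 0.132
```

Request:
arm_command(
  steps=[
    [[0, -1, 0.5, 0, 0, 0], [0, -2, 1, 0, 0, 0], [0, -2, 1, 0, 0, 0]],
  ],
)

```text
t: 62.75
ee_pos: [0.6349, -0.0788, 0.0867]
eef_rot: [0.695, 0.719, -0.0, -0.001]
force: [-5.6, 2.0, -2.6]
gripper_width: 0.128
```

Request:
arm_command(
  steps=[
    [[0, 0, 0, 0, 0, 0], [0, 0, 0, 0, 0, 0], [0, 0, 0, 0, 0, 0], [0, 0, 0, 0, 0, 0]],
  ],
  claw=170,
)

```text
t: 63.25
ee_pos: [0.6359, -0.0796, 0.0872]
eef_rot: [0.695, 0.719, 0.0, 0.001]
force: [0.4, -0.2, 0.2]
gripper_width: 0.331
```

Request:
arm_command(
  steps=[
    [[0, 0, -20, 0, 0, 0], [0, 0, -60, 0, 0, 0], [0, 0, -110, 0, 0, 0], [0, -40, -160, 0, 0, 0], [0, -80, -180, 0, 0, 0]],
  ],
)

```text
t: 63.88
ee_pos: [0.556, -0.0824, 0.2714]
eef_rot: [0.695, 0.719, 0.002, 0.003]
force: [0.0, -0.6, -0.7]
gripper_width: 0.331
```

Request:
arm_command(
  steps=[
    [[0, -60, -30, 0, 0, 0], [0, -100, -60, 0, 0, 0], [0, -100, -60, 0, 0, 0], [0, -100, -60, 0, 0, 0], [0, -100, -60, 0, 0, 0]],
  ],
)

```text
t: 64.5
ee_pos: [0.4561, -0.0853, 0.3262]
eef_rot: [0.695, 0.719, -0.0, -0.0]
force: [0.4, 0.2, 0.2]
gripper_width: 0.332
```

```bash
python3 - <<'E'
from h import *
from tray import fit
p=fit(x0=(.79,-.0745,2),verbose=1)
go(.633,-.0794,.087,91.8)
for n in("scene","side","wrist"):
    g=grab(n);cv2.imwrite(f"pics/t27_{n}.png",g[0][:,:,::-1])
    c=cloud(g);z=c[...,2]
    m=(g[1]>0)&(z>.028)&(z<.042)&(np.hypot(c[...,0]-.635,c[...,1]+.0794)<.05);
    if m.sum()>20: print(n,"handle",m.sum(),rect(c[m]))
    for nm,q,(a,b) in(("r",(.055,.096),(.022,.036)),("r",(-.055,.096),(.022,.036)),("r",(-.055,-.096),(.022,.036)),("b",(.055,0),(.008,.016)),("b",(-.055,0),(.008,.016))):
        x,y=slot((.79,-.0745,1.8),*q);m=(g[1]>0)&(z>a)&(z<b)&(np.hypot(c[...,0]-x,c[...,1]-y)<.056)
        if m.sum()>30: print(n,nm,q,m.sum(),rect(c[m]),z[m].std().round(4))
a=cv2.imread("pics/t27_scene.png");cv2.imwrite("pics/t27_d.png",cv2.resize(a[210:400,150:360],(660,597),interpolation=cv2.INTER_CUBIC))
E
```

```text
scene 433 [ 0.802  -0.0737  1.5441] rms 0.0021
side 701 [ 0.7892 -0.0738  1.907 ] rms 0.0024
t 64.6 pos [ 0.456  -0.0853  0.3259] yaw 91.97 j [-0.05  0.1   0.15  1.99 -0.02  1.06  0.15] F [-0.6 -0.8  0.1] w 28.4
ROW [-0.2, 177.5, 238.6] [-0.11, -0.0, 0.17]
scene handle 147 (array([636.2, -78.3]), array([80.2, 15.1]), 89.2)
scene r (0.055, 0.096) 412 (array([840.2,  33.2]), array([108.2,  91.6]), 0.6) 0.0031
scene r (-0.055, 0.096) 329 (array([734.7,  29.6]), array([102.8,  85.3]), 0.9) 0.0029
scene r (-0.055, -0.096) 311 (array([ 738.7, -172.8]), array([102.3,  64.9]), 2.0) 0.0029
scene b (0.055, 0) 721 (array([844.4, -74.6]), array([103.4,  96.7]), -70.9) 0.0019
scene b (-0.055, 0) 614 (array([738.9, -82.3]), array([106.9,  87.8]), 26.5) 0.0018
side handle 133 (array([632.9, -79.5]), array([79.7, 11.8]), -88.5)
side r (0.055, 0.096) 320 (array([839.7,  32.3]), array([103.,  91.]), 1.9) 0.0028
side r (-0.055, 0.096) 331 (array([732.7,  29.2]), array([103.8,  88.3]), 2.4) 0.0027
side r (-0.055, -0.096) 422 (array([ 736.5, -173.6]), array([103.1,  67.2]), 1.4) 0.0027
side b (0.055, 0) 446 (array([842.8, -75.6]), array([91. , 54.7]), 3.8) 0.0012
side b (-0.055, 0) 486 (array([732.2, -79.3]), array([88.7, 52.1]), 2.4) 0.0013
wrist handle 1384 (array([635.9, -78.1]), array([79.8, 13.6]), -88.9)
wrist r (-0.055, 0.096) 1338 (array([703.9,  19.1]), array([65.1, 42.7]), -86.7) 0.0025
wrist r (-0.055, -0.096) 1620 (array([ 734.8, -182.3]), array([93.7, 86.9]), 1.4) 0.0026
wrist b (-0.055, 0) 3695 (array([721.8, -78.2]), array([85. , 50.5]), 1.2) 0.0009
```

View pics/t27_d.png

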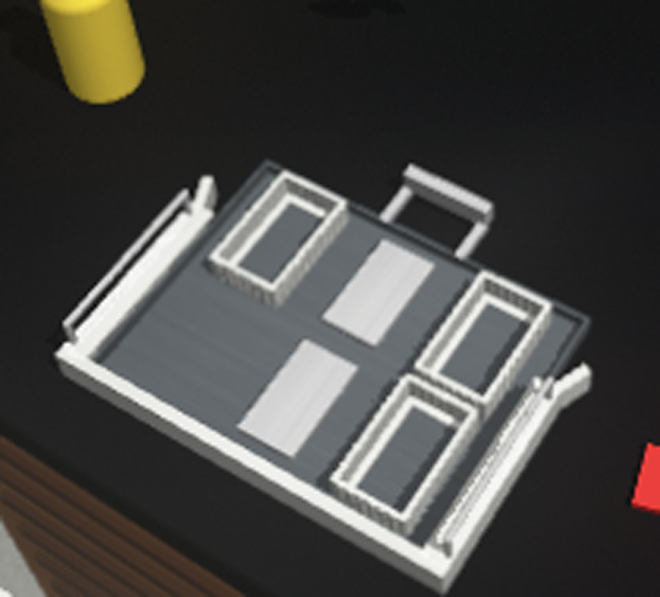

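View pics/t27_side.png

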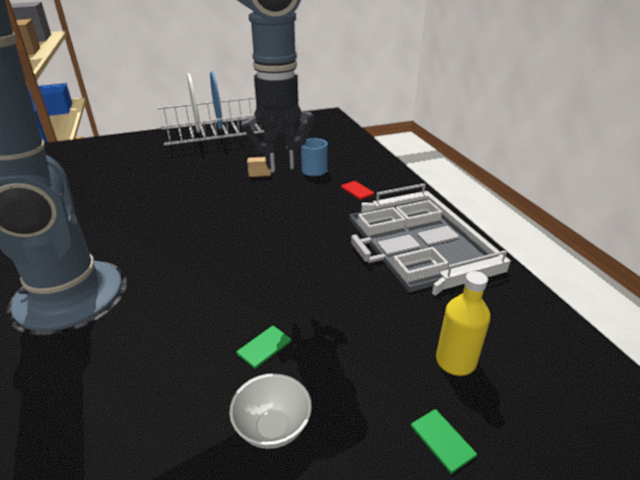

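```bash
python3 -c "
from bench import manip
print(manip.job_done())"
```

```text
the job is handed in; nothing more can be done
None
```

I pressed the bases out of the two full tins on the stand; the third tin was empty. All three rings and both bases went onto the sheet, and I slid it into the holder until it met the stop. I handed in at about 64.6 s; no verdict is reported.

**Checks that agree**
- The last pictures show all five pieces lying flat and apart on the sheet. The mug, bottle and bowl were not touched, and the arm is clear of everything.
- When I pushed at the stop, forward motion ended and the force rose to about 8 N. The handle then measured x ≈ 0.633–0.636, which puts the sheet's centre at about 0.79, against my estimated home of 0.789. Sideways it was within about 1 mm, and yaw was about 1.5–1.9° against the holder's 1.8°.

**Checks that disagreed or went wrong**
- The final rim fit from the scene camera gave the sheet's x as 0.802, about 13 mm off. The side camera gave 0.789. I put this down to the holder's back bar spoiling the scene fit, because the handle positions and the contact agree with the side camera.
- The first push of the sheet jammed, with about 43 N up and 31 N back on the tool, because the gripper was pressing down. Raising it 2 mm freed the sheet, and the rest of the slide ran smoothly.

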